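Set out the cartridge tray and put its stylus guards away in order

TASK

Push the acrylic cartridge tray across the table, flat on the wood and by its edges, until it lies centred and square on the felt mat, with the stylus guards still on and not handled while it travels. Then take off every stylus guard and put each in the sliding-lid bamboo box, in the compartment that has the same place in the row as its cartridge has in the tray (counted from the left as the robot sees it; compartments of bare cartridges stay empty), and slide the lid fully shut. The tray must end on the mat, and the record clamp, mirror and screwdriver are to be left alone.

Things in the scene. Friction and masses are not known exactly. Their poses are not given: they have to be found in the camera images.
- tray: solid clear acrylic tray, loose, 96 (x) x 180 (y) x 20 mm high, 0.5 kg. Origin: centre of its underside; z up, y along its long side. Four black cartridges (17 x 17 mm, 18 mm tall plus a fine stylus, top 42 mm above the table) are fixed on it in a row at x = 0, y = +63, +21, -21, -63 mm: cartridges 1, 2, 3, 4; 1 is leftmost seen from the robot
- mat: thin grey felt mat lying on the table, 136 (x) x 230 (y) mm, 1 mm thick, no obstacle to sliding. Origin: its centre; axes as the tray's should be
- box: bamboo box, fixed, outer 104 (x) x 180 (y) x 46 mm high, floor and walls 6 mm; inside 92 (x) x 168 (y) mm, split along y by three low dividers (4 mm thick, tops 20 mm above the table) into four compartments 38 to 40 mm wide. Origin: centre of its underside. Its lid slides along its +x, away from the robot
- lid (a joint): travel of the box's 6 mm thick sliding lid in m: 0 shut, 0.09 fully open (the lid then sticks out over the far side, baring all but 2 mm of the inside). Lid top is 46 mm above the table. It stays where it is left, about 1.5 to 2 N to move
- lid_grip (a point): middle of the top edge of the dark wooden rib across the lid near its robot-side edge, 62 mm above the table; the rib is 10 mm thick (box x), 60 mm long (box y), 16 mm tall
- guard1: white plastic stylus guard, a loose square cap 26 x 26 x 28 mm tall, open below (cavity 21 x 21 x 24 mm), 20 g, at the start set over cartridge 1 with its rim on the tray's top. Origin: centre of its rim plane (underside), z towards its closed top. May be absent (its cartridge is then bare)
- guard2: white plastic stylus guard, a loose square cap 26 x 26 x 28 mm tall, open below (cavity 21 x 21 x 24 mm), 20 g, at the start set over cartridge 2 with its rim on the tray's top. Origin: centre of its rim plane (underside), z towards its closed top. May be absent (its cartridge is then bare)
- guard3: white plastic stylus guard, a loose square cap 26 x 26 x 28 mm tall, open below (cavity 21 x 21 x 24 mm), 20 g, at the start set over cartridge 3 with its rim on the tray's top. Origin: centre of its rim plane (underside), z towards its closed top. May be absent (its cartridge is then bare)
- guard4: white plastic stylus guard, a loose square cap 26 x 26 x 28 mm tall, open below (cavity 21 x 21 x 24 mm), 20 g, at the start set over cartridge 4 with its rim on the tray's top. Origin: centre of its rim plane (underside), z towards its closed top. May be absent (its cartridge is then bare)
- pocket1 (a point): centre of the floor of the box's compartment 1 (1 is the leftmost seen from the robot), 6 mm above the table, box axes
- pocket2 (a point): centre of the floor of the box's compartment 2 (1 is the leftmost seen from the robot), 6 mm above the table, box axes
- pocket3 (a point): centre of the floor of the box's compartment 3 (1 is the leftmost seen from the robot), 6 mm above the table, box axes
- pocket4 (a point): centre of the floor of the box's compartment 4 (1 is the leftmost seen from the robot), 6 mm above the table, box axes
- clamp: bystander: brushed aluminium record clamp, a stepped disc 76 mm across, 34 mm tall; origin centre of its underside
- mirror: bystander: stainless stylus mirror lying flat, a 44 mm disc 5 mm thick with a 70 mm handle towards its -y; origin under the disc
- screwdriver: bystander: screwdriver with yellow plastic handle, 160 mm long, lying along its x; origin under its middle
Mind the look-alikes: they are no part of the job. What is shaped like the box but green or purple is not meant.

How it is judged (in metres and radians):
On the way, in this order (a step that is already met when the one before it is completed fails the run):
1. the tray lies centred and square on the mat with its guards still on (horizontal distance between tray and mat below 0.02 m and angle between the x axis of tray and the x axis of mat, either way round below 0.15 rad and z of guard1 in the frame of tray between 0.014 and 0.026 m and x of guard1 in the frame of tray between -0.01 and 0.01 m and z of guard2 in the frame of tray between 0.014 and 0.026 m and x of guard2 in the frame of tray between -0.01 and 0.01 m and z of guard3 in the frame of tray between 0.014 and 0.026 m and x of guard3 in the frame of tray between -0.01 and 0.01 m and z of guard4 in the frame of tray between 0.014 and 0.026 m and x of guard4 in the frame of tray between -0.01 and 0.01 m), for 0.2 s.
2. every guard lies let go in its own compartment of the box (x of guard1 in the frame of pocket1 between -0.048 and 0.048 m and y of guard1 in the frame of pocket1 between -0.0205 and 0.0205 m and z of guard1 in the frame of pocket1 between -0.005 and 0.031 m and x of guard2 in the frame of pocket2 between -0.048 and 0.048 m and y of guard2 in the frame of pocket2 between -0.0205 and 0.0205 m and z of guard2 in the frame of pocket2 between -0.005 and 0.031 m and x of guard3 in the frame of pocket3 between -0.048 and 0.048 m and y of guard3 in the frame of pocket3 between -0.0205 and 0.0205 m and z of guard3 in the frame of pocket3 between -0.005 and 0.031 m and x of guard4 in the frame of pocket4 between -0.048 and 0.048 m and y of guard4 in the frame of pocket4 between -0.0205 and 0.0205 m and z of guard4 in the frame of pocket4 between -0.005 and 0.031 m and contact force between the fingers and guard1 below 0.1 N and contact force between the fingers and guard2 below 0.1 N and contact force between the fingers and guard3 below 0.1 N and contact force between the fingers and guard4 below 0.1 N), for 0.2 s.
At the end, for the whole second after the job is handed in: The tray is at rest flat on the table with its centre within 20 mm of the mat's and its sides within 0.15 rad of the mat's; every guard present is at rest in the compartment of its own number, any way up; the lid is within 6 mm of shut (horizontal distance between tray and mat below 0.02 m and angle between the x axis of tray and the x axis of mat, either way round below 0.15 rad and x of guard1 in the frame of pocket1 between -0.048 and 0.048 m and y of guard1 in the frame of pocket1 between -0.0205 and 0.0205 m and z of guard1 in the frame of pocket1 between -0.005 and 0.031 m and x of guard2 in the frame of pocket2 between -0.048 and 0.048 m and y of guard2 in the frame of pocket2 between -0.0205 and 0.0205 m and z of guard2 in the frame of pocket2 between -0.005 and 0.031 m and x of guard3 in the frame of pocket3 between -0.048 and 0.048 m and y of guard3 in the frame of pocket3 between -0.0205 and 0.0205 m and z of guard3 in the frame of pocket3 between -0.005 and 0.031 m and x of guard4 in the frame of pocket4 between -0.048 and 0.048 m and y of guard4 in the frame of pocket4 between -0.0205 and 0.0205 m and z of guard4 in the frame of pocket4 between -0.005 and 0.031 m and linear speed of each of guard1, guard2, guard3, guard4, tray below 0.02 m/s and value of joint lid below 0.006 m and angle between tray's own z axis and vertical below 0.05 rad); the robot touches nothing.
It fails at once if the tray is lifted (over 15 mm) or tipped (over 0.25 rad) instead of pushed (height (world z) of tray above 0.015 m or angle between tray's own z axis and vertical above 0.25 rad).
It fails at once if a guard is handled while the tray is still far (over 80 mm) from the mat's centre (horizontal distance between tray and mat above 0.08 m and (contact force between the fingers and guard1 above 1 N or contact force between the fingers and guard2 above 1 N or contact force between the fingers and guard3 above 1 N or contact force between the fingers and guard4 above 1 N)).
It fails at once if the clamp, mirror or screwdriver is shifted by over 30 mm (distance of any of clamp, mirror, screwdriver from where it was at the start of the episode above 0.03 m).
Of guard1, guard2, guard3, guard4 only 3 to 4 are there at a start; the rules pass over those that are not, and their reading is None.
At some moment in a run one of tray may be knocked a few centimetres aside while the robot is not near it.
Once in a run the grip may slacken for a moment while it holds something.
It also fails if it takes over 208 s, if anything falls off the work surface, if the arm or the gripper's body presses on something with over 40 N, if the wrist force passes 120 N, or if a joint passes its speed limit or range.

ROBOT

A 6-joint arm with a two-finger parallel gripper is mounted at the origin on the work surface. World frame = base frame: x ahead of the robot, y to its left, z up, the work surface at z = 0. Lengths are in m, angles in degrees, forces in N, time in s.
With the tool pointing down it reaches from about 0.3 to 0.775 m from the base axis. Payload 14.6 kg.
Tool frame: the origin (TCP) lies at the very end of the fingers, on their centre line; the grasp point (between the pads) lies 19 mm behind it; z points along the fingers, x is the direction in which the jaws open and shut, and the axes are right-handed (so a half turn about z gives the same grasp; the last joint's range is limited). The gripper opens to 94 mm and grips with 3 to 60 N. Pads are 16 mm wide; open, the fingers measure 119 mm over their backs; the gripper's body (75 mm by 177 mm) begins 78 mm behind the grasp point.
Start: joints at [-80.65, 17.183, 87.147, -0, 75.671, -3.816], TCP at [0.125, -0.536, 0.174] pointing down, gripper open.
Joint ranges: [-173.82, 173.82], [-45.26, 126.66], [13.44, 144.39], [-59.66, 239.66], [0, 175.72], [-146.38, 146.38]. Speed limits (degrees/s): [127.2, 127.2, 147.25, 180, 180, 180].

INTERFACE

Orientations are given as a 3x3 rotation matrix whose columns are the frame's x, y, z axes.
In Python, from workcell import env, viewer gives the robot as it stands.
- The arm moves only by the shell command python3 -m jog 'ROWS' [OPENING]. ROWS is JSON, a list of rows, each a list of 2 entries, a list of its own where there are three numbers: the shift along the world's x, y, z in m, then the turn about the world's z in rad. In form: [[[tx, ty, tz], roll], ...]. A call has 1 to 10 rows; each row shifts and turns the pose as measured when the row begins; what a row does not reach is not made up. A row lasts 1/10 s, in which the tool goes at most 50 mm and 8.59 degrees, less where a joint would pass 70% of its speed; a pose out of reach is approached as far as the arm can. A call is refused whole if a number of a shift passes 0.05 or a number of a turn 0.15, either way. A call with a gripper value outside its range is refused whole. OPENING is the opening, from 0 (shut) to 1 (fully open), set as the call begins (- or left out, the last holds). The fingers move at their own pace and stop on an object; the grip force is fixed at half the most. Time passes only in rows, so rows that do not move let the fingers close. It gives the time, the measured TCP pose, the force and the opening at its end, in the units of the state.
- env.sense(): the state, without advancing time (a new reading comes with each control period).
- viewer.get_image(name): name is "side" or "top"; returns the picture (400x640x3 uint8, red, green, blue); there is no depth.
- viewer.camera_info(name): a dict with "K" (3x3 intrinsics, pixels), "cam_to_world" (4x4, takes a point from camera to world coordinates). Camera axes: x right, y up, looking along -z (the intrinsics and any distortion apply to the point x, -y, -z); pixel columns grow to the right and rows downward; lengths in m; the calibration is good to about 2 mm. A picture is of the moment at which its call begins. camera_info takes no time and is no camera call.
- env.sign_off(): hands the job in, once; it reports no verdict.
Trained networks look in the newest picture that a camera, given by its name, has taken for a name from the list of things; names that differ only in an ending like _2 or _b are one class to them, and where a whole thing is asked for, a point or a joint stands for the part that bears it (a point fixed in the world has none). Each returns a list of dicts, best first, with "p" (0 to 1); they miss things now and then, are a little off and sometimes report something else, mostly with a low value. They report only what shows in the picture. A call takes as long as a camera call. They do not tell look-alikes from the thing itself.
- viewer.regions_of(camera, label): "pixels" (400x640 bool, what is visible of it) and "pixel" ([column, row] in pixels, amid what is visible of it).
The state is a dict: "t": time; "q": joint angles; "dq": joint speeds; "effort": joint torques, N m; "ee_pos": TCP position; "tcp_rot": TCP orientation; "contact_force": force on the tool from outside, world axes, zero at the start; "ft_torque": the same for the moment, N m; "gripper_width": finger opening in m.
Only numpy, scipy, OpenCV 4.12 (cv2) and the standard library are available. Lean on these libraries where they do the work, as an engineer would, in place of code of your own. Each camera call takes 0.05 s, during which the arm holds its last target.

## Working session

There is one attempt and no reset: what is moved stays moved. The work goes in short steps, Python scripts to look and compute and a shell command to move; the robot and the scene stay as the last step left them, time stands still between calls to the robot, and variables do not carry over. Pictures are saved under pics/ and viewed, and the job is handed in when it is done.

```bash
ls; mkdir -p pics
python3 - <<'E'
from workcell import env, viewer
import cv2
s=env.sense(); print({k:s[k] for k in s if k in('t','ee_pos','gripper_width','contact_force')}); print(s['tcp_rot'])
for n in('top','side'):
    im=viewer.get_image(n); cv2.imwrite(f'pics/{n}0.png',im[:,:,::-1]); c=viewer.camera_info(n); print(n,c['K'],c['cam_to_world'],[k for k in c])
E
```

```text
pics
{'t': 0.0, 'ee_pos': array([ 0.12524063, -0.53524282,  0.17329447]), 'contact_force': array([-1.31604289, -0.06979233,  0.56889058]), 'gripper_width': 0.093999859572292}
[[ 2.27810317e-01 -9.73705519e-01 -1.49672705e-04]
 [-9.73704825e-01 -2.27810334e-01  1.16889630e-03]
 [-1.17225777e-03 -1.20549602e-04 -9.99999306e-01]]
top [[419.49721558   0.         320.76637643]
 [  0.         419.49721558 196.55051028]
 [  0.           0.           1.        ]] [[-0.00888169  0.99115159 -0.1324373   0.33454295]
 [-0.99993903 -0.00967231 -0.00532764  0.10392804]
 [-0.00656147  0.13238191  0.99117707  1.41434533]
 [ 0.          0.          0.          1.        ]] ['K', 'cam_to_world']
side [[468.79757055   0.         320.70879908]
 [  0.         468.79757055 203.82683291]
 [  0.           0.           1.        ]] [[ 0.93816012  0.16494654 -0.30438173  0.11948798]
 [-0.34619742  0.45133432 -0.82246257 -0.97966947]
 [ 0.00171556  0.87697775  0.48052793  0.7032397 ]
 [ 0.          0.          0.          1.        ]] ['K', 'cam_to_world']
```

View pics/top0.png

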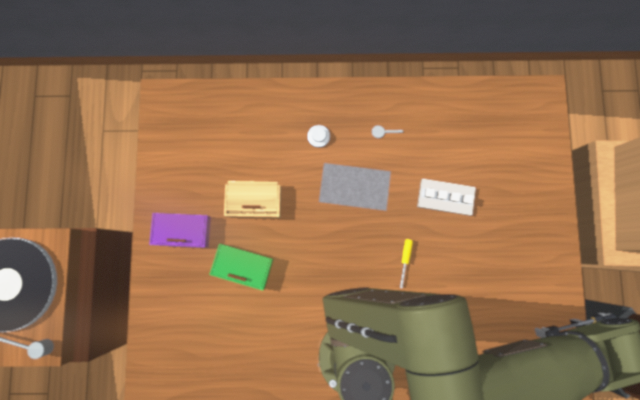

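View pics/side0.png

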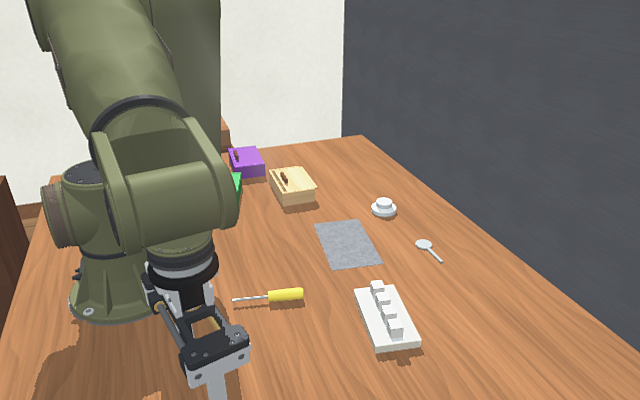

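The top view (up = +x, right = −y) shows the tray near px (447,197) with four white guards. The mat is at (355,186), the bamboo box at (252,199), the clamp at (318,135), the mirror at (378,131) and the screwdriver at (406,262). The purple and green boxes are decoys.

```bash
cat > h.py <<'E'
from workcell import env, viewer
import cv2, numpy as np
def ci(n):
    c=viewer.camera_info(n); return np.array(c['K']),np.array(c['cam_to_world'])
def unproj(n,uv,z):
    K,T=ci(n); uv=np.atleast_2d(uv).astype(float)
    d=np.c_[(uv[:,0]-K[0,2])/K[0,0],-(uv[:,1]-K[1,2])/K[1,1],-np.ones(len(uv))]@T[:3,:3].T
    o=T[:3,3]; s=(z-o[2])/d[:,2]; return (o+d*s[:,None])
def proj(n,P):
    K,T=ci(n); p=(np.atleast_2d(P)-T[:3,3])@T[:3,:3]
    return np.c_[K[0,2]+K[0,0]*p[:,0]/-p[:,2],K[1,2]+K[1,1]*p[:,1]/p[:,2]]
def rect(n,m,z):
    m=m.astype(np.uint8); cs,_=cv2.findContours(m,cv2.RETR_EXTERNAL,cv2.CHAIN_APPROX_NONE)
    c=max(cs,key=cv2.contourArea)[:,0,:]
    P=unproj(n,c,z)[:,:2]
    r=cv2.minAreaRect((P*1000).astype(np.float32))
    return r
def look(n,labels,tag=None):
    im=viewer.get_image(n); out={}
    for l in labels: out[l]=viewer.regions_of(n,l)
    if tag: cv2.imwrite(f'pics/{tag}.png',im[:,:,::-1])
    return im,out
E
python3 - <<'E'
from h import *
Z=dict(tray=.02,mat=.001,box=.046,lid=.046,guard1=.048,clamp=.017,mirror=.005,screwdriver=.01)
for n in('top','side'):
    im,o=look(n,Z)
    for l in Z:
        for r in o[l][:6]:
            if r['p']<.2: continue
            print(n,l,round(r['p'],2),np.round(r['pixel']),r['pixels'].sum(),np.round(unproj(n,r['pixel'],Z[l])[0],3),[np.round(v,1) for v in rect(n,r['pixels'],Z[l])])
# zoom
im=viewer.get_image('top'); cv2.imwrite('pics/zoom0.png',cv2.resize(im[120:300,200:500,::-1],None,fx=2.6,fy=2.6,interpolation=cv2.INTER_CUBIC))
E
```

```text
top tray 0.78 [444. 199.] 1148 [ 0.507 -0.301  0.02 ] [array([ 516.7, -306.8]), array([182.3,  97.2]), np.float64(79.7)]
top mat 0.82 [354. 186.] 2667 [ 0.56  -0.003  0.001] [array([556.7,  -2.6]), array([230.1, 139. ]), np.float64(82.1)]
top box 0.92 [180. 231.] 1852 [0.408 0.572 0.046] [array([413.1, 572.8]), array([193. , 103.7]), np.float64(86.7)]
top box 0.71 [242. 269.] 1902 [0.284 0.368 0.046] [array([293. , 370.2]), array([185.8, 107.5]), np.float64(73.8)]
top box 0.67 [254. 201.] 2046 [0.505 0.331 0.046] [array([511.8, 337. ]), array([189.9, 119.5]), np.float64(89.4)]
top lid 0.92 [254. 193.] 1473 [0.531 0.333 0.046] [array([523.3, 339.2]), array([167. ,  96.5]), np.float64(89.4)]
top lid 0.58 [243. 266.] 1485 [0.295 0.365 0.046] [array([295.9, 373.2]), array([162.5,  95.5]), np.float64(73.1)]
top guard1 0.57 [462. 197.] 84 [ 0.512 -0.353  0.048] [array([ 504.4, -367.6]), array([33.4, 26.4]), np.float64(89.4)]
top guard1 0.44 [453. 196.] 85 [ 0.513 -0.323  0.048] [array([ 511.4, -325.6]), array([33.4, 26.5]), np.float64(89.4)]
top guard1 0.38 [430. 192.] 72 [ 0.529 -0.246  0
[... 1865 characters left out ...]
21 [ 0.501 -0.297  0.048] [array([ 510.4, -301.6]), array([56.9, 31.9]), np.float64(63.9)]
side guard1 0.56 [392. 329.] 289 [ 0.49  -0.385  0.048] [array([ 496.3, -383.2]), array([57.3, 31.3]), np.float64(62.7)]
side clamp 0.88 [384. 206.] 417 [0.729 0.115 0.017] [array([727.2, 119.7]), array([126.3,  78. ]), np.float64(64.5)]
side mirror 0.68 [424. 245.] 215 [ 0.744 -0.093  0.005] [array([ 736.6, -113.7]), array([111.1,  45.7]), np.float64(77.7)]
side mirror 0.54 [374. 286.] 197 [ 0.541 -0.206  0.005] [array([ 545. , -213.5]), array([60.9, 35. ]), np.float64(64.5)]
side screwdriver 0.77 [283. 294.] 472 [ 0.329 -0.164  0.01 ] [array([ 298.9, -159.6]), array([ 41.4, 152.9]), np.float64(78.9)]
```

View pics/zoom0.png

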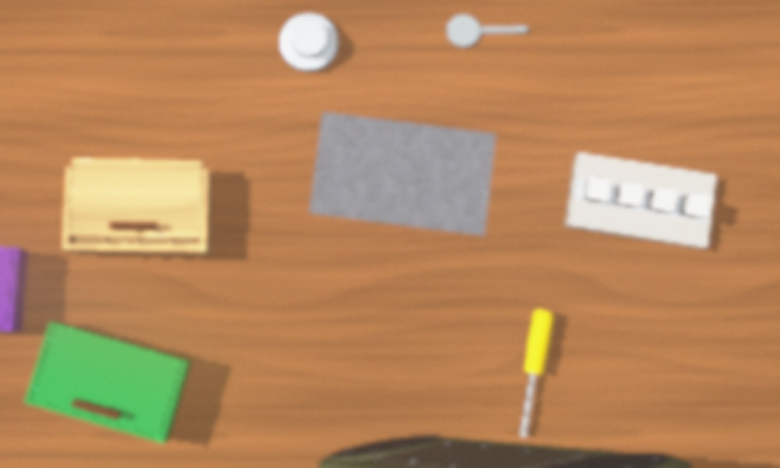

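```bash
python3 -m jog '[[[0.037,0.01,0],0.116],[[0.037,0.01,0],0.116],[[0.037,0.01,0],0.116],[[0.037,0.01,0],0.116],[[0.037,0.01,0],0.116],[[0.037,0.01,0],0.116],[[0.037,0.01,0],0.116],[[0.037,0.01,0],0.116],[[0.037,0.01,0],0.116],[[0.037,0.01,0],0.116]]' 0.75; python3 -c "
from h import *
s=env.sense();print(s['ee_pos'],np.degrees(np.arctan2(s['tcp_rot'][1,0],s['tcp_rot'][0,0])),s['q'])"
```

```text
t: 2.05
ee_pos: [0.5051, -0.4313, 0.1743]
tcp_rot: [[0.99, -0.143, 0.001], [-0.143, -0.99, -0.001], [0.001, 0.001, -1.0]]
contact_force: [-0.3, -0.1, -0.1]
gripper_width: 0.0705
[ 0.50509687 -0.43134214  0.17428467] -8.226526822125546 [-4.36479649e+01  3.21266235e+01  6.60231369e+01 -1.64638303e-02
  8.17668829e+01 -3.54190609e+01]
```

```bash
python3 -m jog '[[[-0.013,-0.006,-0.03],-0.036],[[0,0,-0.04],0],[[0,0,-0.04],0],[[0,0,-0.03],0],[[0,0,-0.014],0],[[0,0,0],0]]'
python3 - <<'E'
from h import *
im,o=look('top',['tray','mat'],'t1')
for l,z in(('tray',.02),('mat',.001)):
    r=o[l][0]; print(l,r['p'],rect('top',r['pixels'],z))
s=env.sense();p=s['ee_pos'];print(s['t'],p,np.degrees(np.arctan2(s['tcp_rot'][1,0],s['tcp_rot'][0,0])))
cv2.imwrite('pics/t1z.png',cv2.resize(im[120:300,300:540,::-1],None,fx=3,fy=3,interpolation=cv2.INTER_CUBIC))
E
```

```text
t: 2.65
ee_pos: [0.497, -0.4344, 0.0153]
tcp_rot: [[0.986, -0.169, 0.003], [-0.169, -0.986, -0.003], [0.004, 0.002, -1.0]]
contact_force: [-0.1, -0.2, -0.4]
gripper_width: 0.0706
tray 0.82 ((516.5017700195312, -306.7841491699219), (182.611572265625, 98.879638671875), 80.26219177246094)
mat 0.96 ((558.1463012695312, -2.079437255859375), (231.72145080566406, 136.6284942626953), 81.79789733886719)
2.8 [ 0.49833522 -0.43557658  0.01873584] -9.696818027616331
```

View pics/t1z.png

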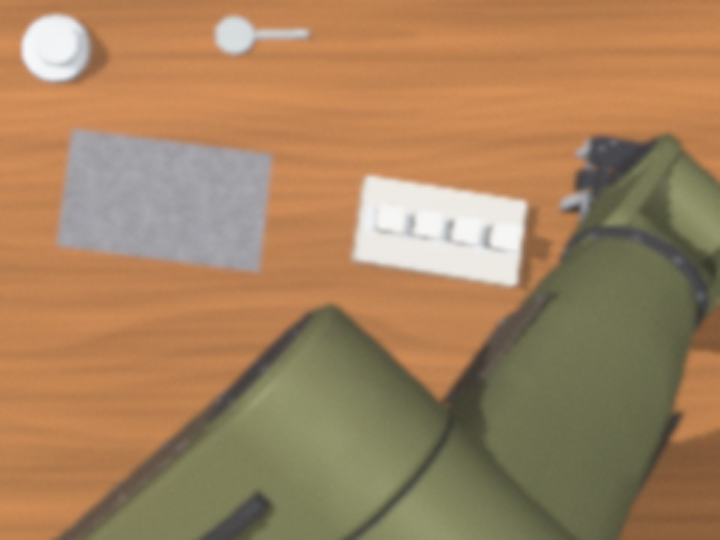

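The tray is clear at zoom px (440,228) and the fingers stand to its right, behind its −y end. I'll lower the tool and start pushing.

```bash
python3 -m jog '[[[-0.004,0,-0.008],0],[[0,0,-0.003],0],[[0,0,0],0],[[0,0,0],0]]'; python3 -c "
from h import *
viewer.get_image('top')
s=env.sense();print(s['t'],s['ee_pos'],s['contact_force'],np.degrees(np.arctan2(s['tcp_rot'][1,0],s['tcp_rot'][0,0])))"
```

```text
t: 3.2
ee_pos: [0.4953, -0.4372, 0.0112]
tcp_rot: [[0.986, -0.169, 0.012], [-0.169, -0.986, -0.011], [0.013, 0.009, -1.0]]
contact_force: [0.3, -0.2, -0.1]
gripper_width: 0.0704
3.25 [ 0.49538091 -0.43722095  0.01120753] [ 1.0587301   0.30744184 -1.06027126] -9.707432103359242
```

```bash
python3 -m jog '[[[0.0022,0.012,-0.004],0],[[0.0022,0.012,-0.001],0],[[0.0022,0.013,0],0],[[0.0022,0.013,0],0],[[0.0022,0.013,0],0],[[0.0022,0.013,0],0],[[0.0022,0.013,0],0],[[0.0022,0.013,0],0],[[0,0,0],0]]'
cat > tr.py <<'E'
from h import *
import sys
im,o=look('top',['tray','mat'],sys.argv[1])
for l,z in(('tray',.02),('mat',.001)):
    for r in o[l][:1]: print(l,r['p'],rect('top',r['pixels'],z))
s=env.sense();print(s['t'],s['ee_pos'],s['contact_force'],np.degrees(np.arctan2(s['tcp_rot'][1,0],s['tcp_rot'][0,0])))
cv2.imwrite('pics/'+sys.argv[1]+'.png',cv2.resize(im[120:300,220:480,::-1],None,fx=3,fy=3,interpolation=cv2.INTER_CUBIC))
E
python3 tr.py t2
```

```text
t: 4.15
ee_pos: [0.5149, -0.3243, 0.0063]
tcp_rot: [[0.986, -0.167, 0.012], [-0.167, -0.986, -0.011], [0.014, 0.009, -1.0]]
contact_force: [-0.1, -0.6, -0.7]
gripper_width: 0.0703
tray 0.67 ((522.6688842773438, -269.370361328125), (113.92875671386719, 100.69493865966797), 77.85945129394531)
mat 0.85 ((558.6177978515625, -2.668121337890625), (229.9956512451172, 136.8026885986328), 82.08877563476562)
4.3 [ 0.5145543  -0.32636005  0.00630922] [ 0.23096068  0.35277511 -0.44041449] -9.68208891502515
```

View pics/t2.png

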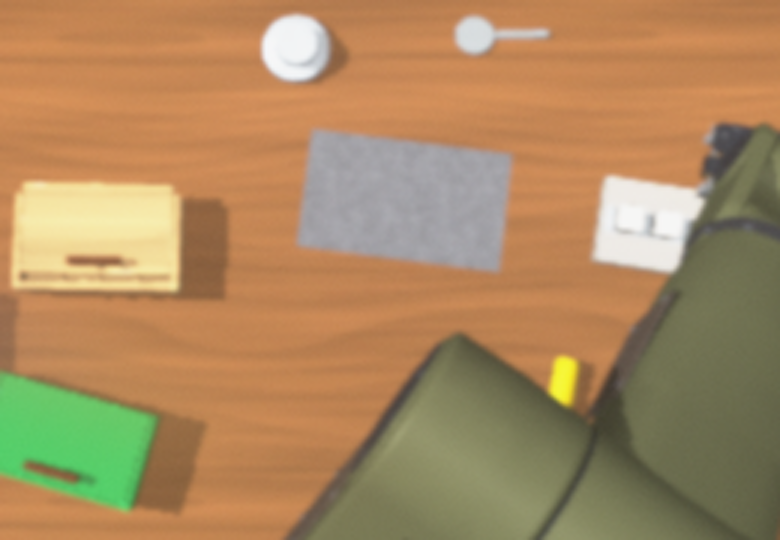

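Run:
```python
from h import *
P=unproj('top',[[421.7,179.3],[417.3,206.7]],.02)[:,:2];print(P,np.linalg.norm(P[0]-P[1]),np.degrees(np.arctan2(*(P[0]-P[1])[::-1])))
m=P.mean(0);print(m, m-.09*np.array([.17,.985]))
```

```text
[[ 0.57612248 -0.22888842]
 [ 0.48353197 -0.21045286]] 0.09440800673438256 -11.26081354647219
[ 0.52982723 -0.21967064] [ 0.51452723 -0.30832064]
```

Run:
```python
from h import *
im=viewer.get_image('side');cv2.imwrite('pics/s2.png',cv2.resize(im[150:390,180:500,::-1],None,fx=2.4,fy=2.4,interpolation=cv2.INTER_CUBIC))
s=env.sense();print(s['t'],s['ee_pos'],s['contact_force'],s['q'])
```

```text
4.35 [ 0.51442654 -0.32658337  0.00623097] [-0.38408515 -0.03535049 -0.14395814] [-35.79145753  34.30127059  86.3303993   -0.14528706  58.41989045
 -26.00588621]
```

View pics/s2.png

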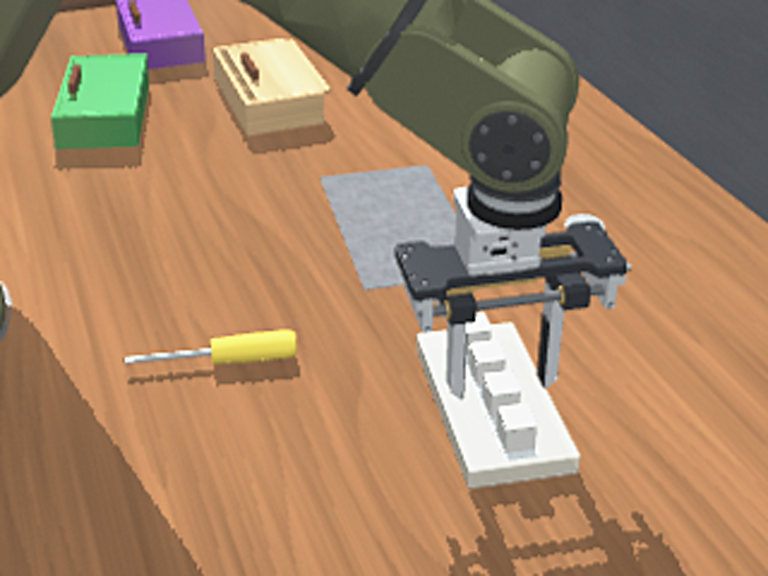

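Run:
```python
from h import *
s=env.sense();p=s['ee_pos'];R=s['tcp_rot']
for sg in(-1,1):
  for dz in(0,.02,.04,.06,.08):
    q=p+R[:,0]*sg*.041+[0,0,dz]
    u=proj('side',q)[0]; print(sg,dz,np.round(u), np.round((u-[180,150])*2.4))
```

```text
-1 0 [370. 325.] [455. 421.]
-1 0.02 [370. 318.] [456. 403.]
-1 0.04 [371. 311.] [458. 386.]
-1 0.06 [371. 303.] [459. 368.]
-1 0.08 [372. 295.] [460. 349.]
1 0 [407. 320.] [544. 408.]
1 0.02 [408. 313.] [547. 391.]
1 0.04 [409. 305.] [549. 373.]
1 0.06 [409. 298.] [551. 355.]
1 0.08 [410. 290.] [553. 337.]
```

The side view shows the fingertips at zoom px (457,397) and (548,385), above the tray top and straddling the guards. The tray has not moved, so the true tip height is about 25 mm above the reported z. I'll lift straight out, then find the offset by touching the table.

```bash
python3 -m jog '[[[0,0,0.02],0],[[0,0,0.03],0],[[0,0,0.03],0],[[-0.008,-0.04,0],0],[[-0.008,-0.04,0],0],[[-0.007,-0.03,0],0],[[0,0,-0.03],0],[[0,0,-0.03],0],[[0,0,0],0],[[0,0,0],0]]'
python3 - <<'E'
from h import *
im=viewer.get_image('side');cv2.imwrite('pics/s3.png',cv2.resize(im[200:400,280:540,::-1],None,fx=3,fy=3,interpolation=cv2.INTER_CUBIC))
s=env.sense();p=s['ee_pos'];R=s['tcp_rot'];print(s['t'],p,s['contact_force'])
for sg in(-1,1):
  for dz in(0,.02,.04):
    q=p+R[:,0]*sg*.041+[0,0,dz]
    u=proj('side',q)[0]; print(sg,dz,np.round((u-[280,200])*3))
E
```

```text
t: 5.35
ee_pos: [0.4871, -0.4476, 0.0293]
tcp_rot: [[0.984, -0.176, 0.014], [-0.176, -0.984, -0.015], [0.016, 0.012, -1.0]]
contact_force: [0.2, -0.1, 0.7]
gripper_width: 0.0706
5.4 [ 0.48700621 -0.44738973  0.0292424 ] [-0.27380167 -0.96308503 -0.66395313]
-1 0 [315. 488.]
-1 0.02 [317. 465.]
-1 0.04 [320. 441.]
1 0 [441. 469.]
1 0.02 [445. 446.]
1 0.04 [449. 422.]
```

View pics/s3.png

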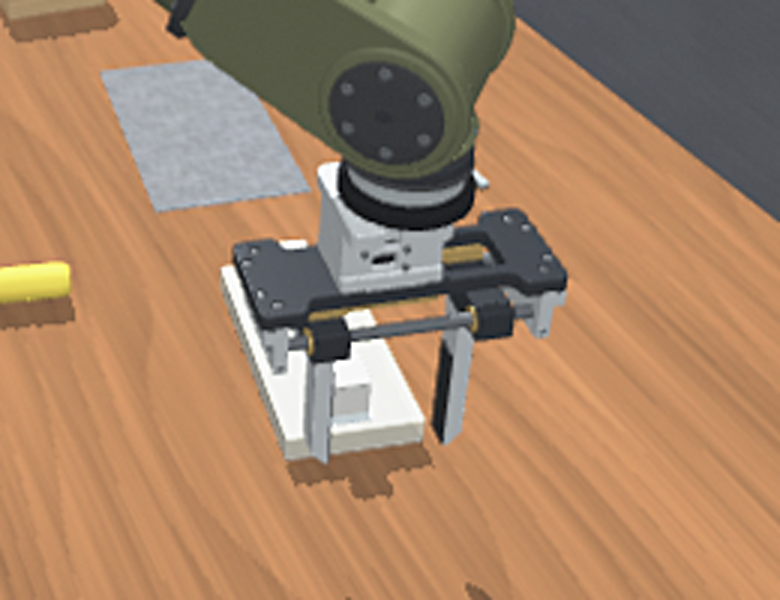

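```bash
python3 -m jog '[[[0,0,-0.02],0],[[0,0,-0.003],0],[[0,0,0],0]]' ; python3 -m jog '[[[0,0,-0.004],0],[[0,0,-0.002],0],[[0,0,0],0]]'
python3 - <<'E'
from h import *
im=viewer.get_image('side');cv2.imwrite('pics/s4.png',cv2.resize(im[200:400,280:540,::-1],None,fx=3,fy=3,interpolation=cv2.INTER_CUBIC))
E
```

```text
t: 5.7
ee_pos: [0.4888, -0.4487, 0.0108]
tcp_rot: [[0.984, -0.176, 0.017], [-0.175, -0.984, -0.019], [0.02, 0.015, -1.0]]
contact_force: [0.1, 0.1, 0.0]
gripper_width: 0.0706
t: 6.0
ee_pos: [0.4899, -0.4494, 0.0076]
tcp_rot: [[0.984, -0.175, 0.02], [-0.175, -0.984, -0.021], [0.023, 0.017, -1.0]]
contact_force: [-0.4, -0.9, -0.0]
gripper_width: 0.0705
```

View pics/s4.png

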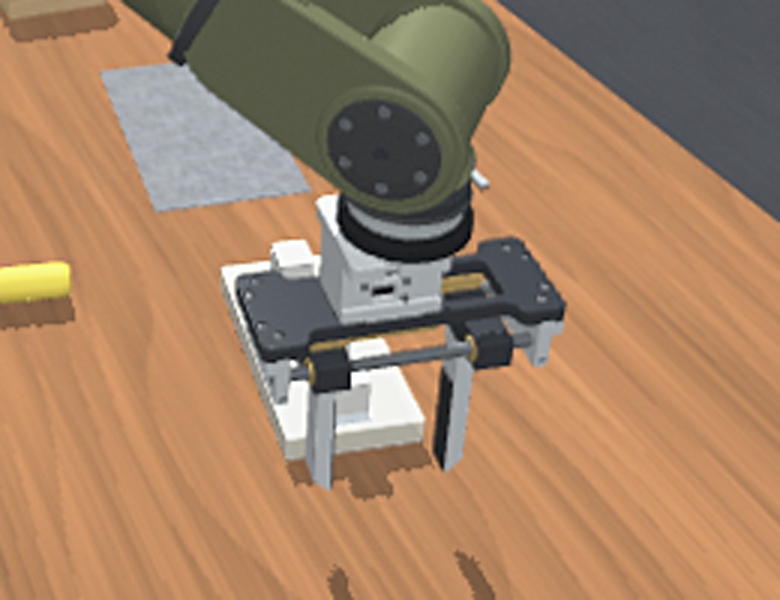

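```bash
python3 -m jog '[[[0,0,-0.012],0],[[0,0,0],0]]' ;  python3 -m jog '[[[0,0,-0.006],0],[[0,0,0],0]]'
python3 - <<'E'
from h import *
im=viewer.get_image('side');cv2.imwrite('pics/s5.png',cv2.resize(im[200:400,280:540,::-1],None,fx=3,fy=3,interpolation=cv2.INTER_CUBIC))
s=env.sense();print(s['ee_pos'],s['contact_force'],s['q'],s['dq'])
E
```

```text
t: 6.25
ee_pos: [0.49, -0.4495, -0.0049]
tcp_rot: [[0.984, -0.175, 0.02], [-0.175, -0.984, -0.022], [0.024, 0.018, -1.0]]
contact_force: [-1.4, 0.0, -0.8]
gripper_width: 0.0706
t: 6.45
ee_pos: [0.4898, -0.4493, -0.012]
tcp_rot: [[0.984, -0.175, 0.02], [-0.175, -0.984, -0.021], [0.023, 0.017, -1.0]]
contact_force: [-0.4, -0.2, -0.4]
gripper_width: 0.0704
[ 0.49012067 -0.44957613 -0.01126108] [ 0.59366087  0.0755981  -0.17118673] [-4.56717197e+01  4.14140750e+01  7.69355558e+01 -3.12844116e-02
  5.99308224e+01 -3.55817053e+01] [-0.03180937 -0.70921608 -0.44290345 -0.04073048  0.32884514  0.0586933 ]
```

View pics/s5.png

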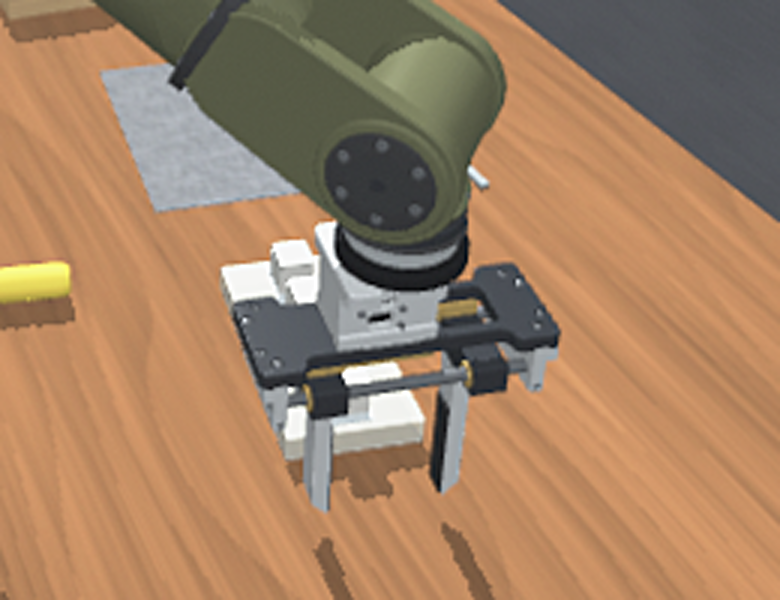

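```bash
python3 -m jog '[[[0,0,-0.005],0],[[0,0,0],0]]'|grep -E "pos|force" ;  python3 -m jog '[[[0,0,-0.003],0],[[0,0,0],0]]'|grep -E "pos|force";python3 -m jog '[[[0,0,-0.003],0],[[0,0,0],0]]'|grep -E "pos|force"
```

```text
ee_pos: [0.4902, -0.4497, -0.0165]
contact_force: [-0.3, 0.0, -0.9]
ee_pos: [0.4902, -0.4497, -0.0196]
contact_force: [-0.5, -0.3, 0.4]
ee_pos: [0.4903, -0.4498, -0.0228]
contact_force: [1.0, 0.1, 0.3]
```

```bash
python3 -m jog '[[[0,0,-0.002],0],[[0,0,0],0]]'|grep -E "pos|force" ;  python3 -m jog '[[[0,0,-0.002],0],[[0,0,0],0]]'|grep -E "pos|force"
python3 - <<'E'
from h import *
im=viewer.get_image('side');cv2.imwrite('pics/s6.png',cv2.resize(im[200:400,280:540,::-1],None,fx=3,fy=3,interpolation=cv2.INTER_CUBIC))
E
```

```text
ee_pos: [0.4903, -0.4498, -0.0249]
contact_force: [0.1, 0.0, 0.3]
ee_pos: [0.4904, -0.4498, -0.027]
contact_force: [0.3, -0.1, 0.4]
```

View pics/s6.png

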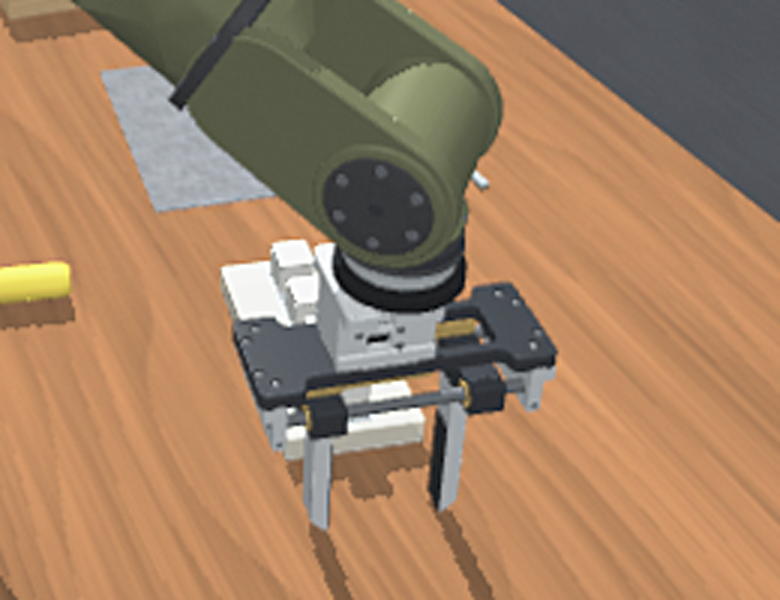

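```bash
python3 - <<'E'
from h import *
t=np.array([[319,527],[443,508.]])/3+[280,200]
for z in(0,.005,.01): print(z,unproj('side',t,z).round(4), unproj('side',t,z).mean(0))
s=env.sense();print(s['ee_pos'],s['contact_force'])
E
python3 -m jog '[[[0,0,-0.002],0],[[0,0,0],0]]'|grep -E "pos|force"
```

```text
0 [[ 0.4486 -0.4459  0.    ]
 [ 0.5293 -0.4595  0.    ]] [ 0.48895087 -0.4527002   0.        ]
0.005 [[ 0.4463 -0.4497  0.005 ]
 [ 0.5264 -0.4632  0.005 ]] [ 0.48632401 -0.45644692  0.005     ]
0.01 [[ 0.444  -0.4535  0.01  ]
 [ 0.5234 -0.4669  0.01  ]] [ 0.48369715 -0.46019365  0.01      ]
[ 0.49043599 -0.449931   -0.02682979] [-0.38992242  0.4048704  -0.08249466]
ee_pos: [0.4905, -0.4499, -0.0289]
contact_force: [-0.1, -0.8, -0.0]
```

```bash
for i in 1; do python3 -m jog '[[[0,0,-0.002],0],[[0,0,0],0]]'|grep -E "pos|force"; done; python3 -m jog '[[[0,0,-0.002],0],[[0,0,0],0]]'|grep -E "pos|force"
```

```text
ee_pos: [0.4907, -0.4502, -0.0302]
contact_force: [0.1, 0.6, 2.2]
ee_pos: [0.491, -0.4505, -0.03]
contact_force: [0.0, 0.1, -0.7]
```

```bash
python3 -m jog '[[[0,0,0.006],0],[[0.002,0.01,0],0],[[0.002,0.013,0],0],[[0.002,0.013,0],0],[[0.002,0.013,0],0],[[0.002,0.013,0],0],[[0.002,0.013,0],0],[[0.002,0.013,0],0],[[0,0,0],0]]'
python3 - <<'E'
from h import *
im=viewer.get_image('side');cv2.imwrite('pics/s7.png',cv2.resize(im[200:400,280:540,::-1],None,fx=3,fy=3,interpolation=cv2.INTER_CUBIC))
E
```

```text
t: 9.05
ee_pos: [0.506, -0.3538, -0.0241]
tcp_rot: [[0.984, -0.174, 0.022], [-0.173, -0.985, -0.025], [0.026, 0.02, -0.999]]
contact_force: [0.4, 0.7, -0.0]
gripper_width: 0.0705
```

View pics/s7.png

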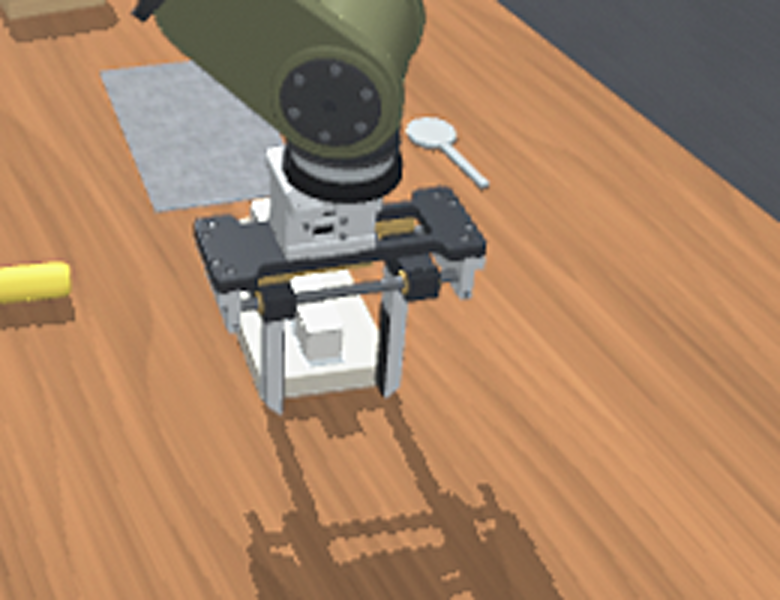

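```bash
python3 tr.py t3
```

```text
tray 0.57 ((524.996337890625, -251.7471923828125), (177.73538208007812, 96.96817779541016), 78.69718170166016)
mat 0.86 ((558.21728515625, -2.889923095703125), (230.2139892578125, 136.31094360351562), 81.9911117553711)
9.25 [ 0.50561488 -0.35603903 -0.02405522] [-0.31958209  0.0186561  -0.49048621] -10.08843797291975
```

View pics/t3.png

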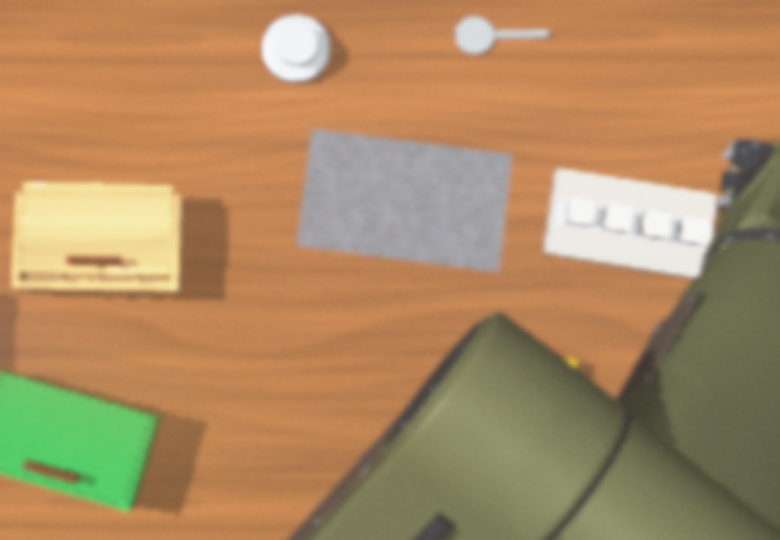

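```bash
python3 -m jog '[[[0.002,0.01,0],0.004],[[0.002,0.013,0],0.004],[[0.002,0.013,0],0.004],[[0.002,0.013,0],0.004],[[0.002,0.013,0],0.004],[[0.002,0.013,0],0.004],[[0.002,0.013,0],0.004],[[0.002,0.013,0],0.004],[[0.002,0.013,0],0.004],[[0,0,0],0]]'; python3 tr.py t4
```

```text
t: 10.25
ee_pos: [0.5245, -0.2326, -0.0241]
tcp_rot: [[0.99, -0.137, 0.024], [-0.137, -0.99, -0.025], [0.027, 0.022, -0.999]]
contact_force: [0.9, -0.1, -0.1]
gripper_width: 0.0703
tray 0.75 ((541.0764770507812, -126.07550048828125), (171.65623474121094, 98.36747741699219), 81.94123840332031)
mat 0.97 ((557.9573974609375, -2.3586349487304688), (234.99232482910156, 139.67250061035156), 82.82329559326172)
10.4 [ 0.52426887 -0.23450776 -0.02401919] [-0.9404624  -0.33201607 -0.41146052] -7.959682388597533
```

View pics/t4.png

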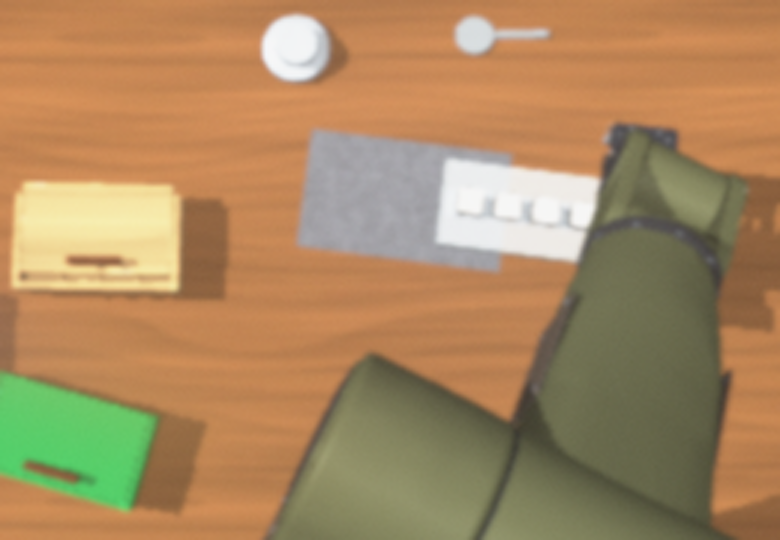

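```bash
python3 -m jog '[[[0.002,0.011,0],0],[[0.002,0.013,0],0],[[0.002,0.013,0],0],[[0.002,0.013,0],0],[[0.002,0.013,0],0],[[0.002,0.013,0],0],[[0.002,0.013,0],0],[[0.002,0.013,0],0],[[0.001,0.01,0],0],[[0,0,0],0]]'; python3 tr.py t5
```

```text
t: 11.4
ee_pos: [0.5422, -0.1134, -0.0239]
tcp_rot: [[0.99, -0.14, 0.024], [-0.139, -0.99, -0.027], [0.027, 0.023, -0.999]]
contact_force: [0.1, -0.5, 0.3]
gripper_width: 0.0704
tray 0.82 ((561.2448120117188, 3.7970733642578125), (145.32786560058594, 97.71282196044922), 81.45838165283203)
mat 0.76 ((560.8253784179688, 20.585418701171875), (182.22640991210938, 135.47000122070312), 82.27131652832031)
11.55 [ 0.54205349 -0.11490854 -0.02394748] [-0.31252522  0.75443069 -0.67458463] -8.080594790606433
```

View pics/t5.png

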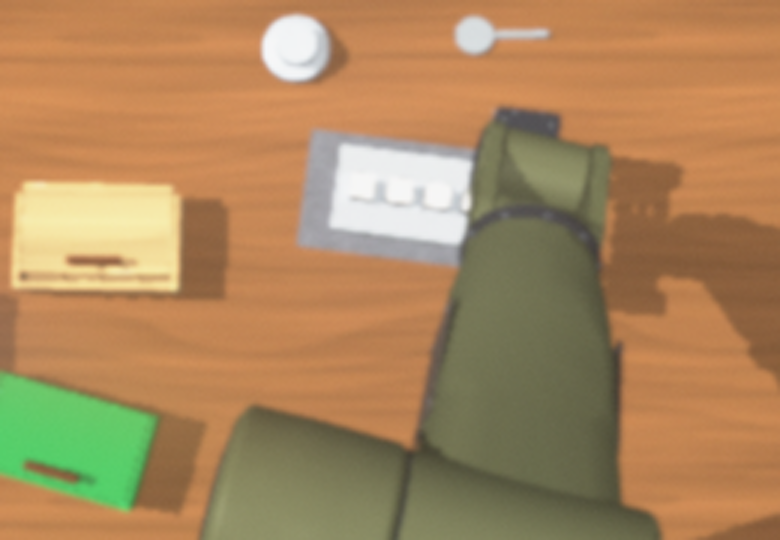

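```bash
python3 -m jog '[[[0.001,0.006,0],0],[[0.0005,0.004,0],0],[[0,0,0],0],[[-0.003,-0.02,0],0],[[-0.005,-0.04,0],0],[[0,-0.03,0.03],0],[[0,-0.02,0.04],0],[[0,-0.02,0.04],0],[[0,0,0.03],0],[[0,0,0],0]]'; python3 tr.py t6
```

```text
t: 12.55
ee_pos: [0.5331, -0.2389, 0.1203]
tcp_rot: [[0.99, -0.143, 0.022], [-0.142, -0.99, -0.024], [0.025, 0.021, -0.999]]
contact_force: [0.2, 0.4, 0.7]
gripper_width: 0.0708
tray 0.93 ((560.51611328125, -3.6882247924804688), (184.6103973388672, 99.53797149658203), 81.03588104248047)
mat 0.62 ((557.971435546875, -2.9227676391601562), (235.30877685546875, 142.31796264648438), 82.48971557617188)
12.7 [ 0.53122783 -0.23732652  0.11517108] [ 0.52389378 -0.5601556  -0.07872629] -8.11852784193255
```

View pics/t6.png

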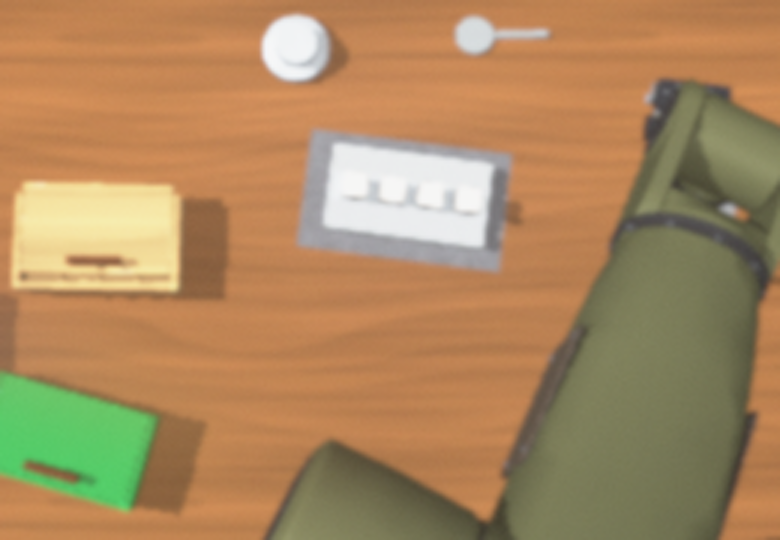

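The tray is centred within 3 mm and 1.5° of the mat, at zoom px (408,194), with all four guards on. Now I'll measure the box and the rib.

Run:
```python
from h import *
im,o=look('top',['box','lid','lid_grip','pocket1','guard1'])
for l in o:
    for r in o[l][:6]:
        z={'box':.046,'lid':.046,'guard1':.048}.get(l,.062)
        print(l,round(r['p'],2),r['pixel'],unproj('top',r['pixel'],z)[0].round(3),rect('top',r['pixels'],z))
cv2.imwrite('pics/bz.png',cv2.resize(im[165:230,215:290,::-1],None,fx=8,fy=8,interpolation=cv2.INTER_CUBIC))
im,o=look('side',['lid_grip'])
for r in o['lid_grip'][:3]: print(r['p'],r['pixel'],unproj('side',r['pixel'],.062)[0].round(3))
cv2.imwrite('pics/bs.png',cv2.resize(im[140:240,250:350,::-1],None,fx=6,fy=6,interpolation=cv2.INTER_CUBIC))
```

```text
box 0.94 [242.4, 265.6] [0.295 0.366 0.046] ((293.04681396484375, 370.326171875), (185.71511840820312, 107.62326049804688), 73.53955841064453)
box 0.78 [252.1, 198.1] [0.514 0.337 0.046] ((513.452880859375, 337.699462890625), (184.64027404785156, 116.22943878173828), 89.4585189819336)
box 0.57 [177.4, 228.1] [0.418 0.58  0.046] ((414.8890380859375, 573.2179565429688), (194.67037963867188, 108.44954681396484), 87.65654754638672)
lid 0.81 [177.1, 233.6] [0.4   0.581 0.046] ((417.1054382324219, 578.6783447265625), (167.0521240234375, 98.92369842529297), 86.78515625)
lid 0.73 [380.8, 132.2] [ 0.733 -0.092  0.046] ((736.5167846679688, -81.77989196777344), (38.229766845703125, 41.04515838623047), 44.721588134765625)
lid 0.71 [252.6, 192.6] [0.533 0.336 0.046] ((521.6539916992188, 339.3194274902344), (167.21632385253906, 99.78170013427734), 89.42665100097656)
lid 0.62 [242.7, 265.9] [0.294 0.365 0.046] ((295.5985107421875, 372.13287353515625), (166.15469360351562, 95.90078735351562), 73.36644744873047)
lid 0.19 [352.8, 198.2] [0.511 0.006 0.046] ((551.3125610351562, -0.37909698486328125), (
[... 817 characters left out ...]
8 [177.9, 230.4] [0.41  0.573 0.062] ((410.763916015625, 567.4144287109375), (189.96961975097656, 105.6788101196289), 86.91671752929688)
guard1 0.62 [338.7, 183.3] [0.561 0.052 0.048] ((566.7089233398438, 55.58122634887695), (23.12006950378418, 23.465072631835938), 89.251953125)
guard1 0.43 [348.3, 199.1] [0.508 0.021 0.048] ((551.9588623046875, 0.9839248657226562), (222.37442016601562, 134.32376098632812), 82.27129364013672)
guard1 0.38 [361.2, 184.2] [ 0.557 -0.022  0.048] ((554.2100830078125, -28.28531265258789), (26.38321876525879, 26.919517517089844), 88.80022430419922)
0.9 [296.2, 178.5] [0.511 0.301 0.062]
0.64 [226.1, 182.5] [0.298 0.348 0.062]
0.64 [244.1, 157.2] [0.392 0.526 0.062]
```

View pics/bz.png

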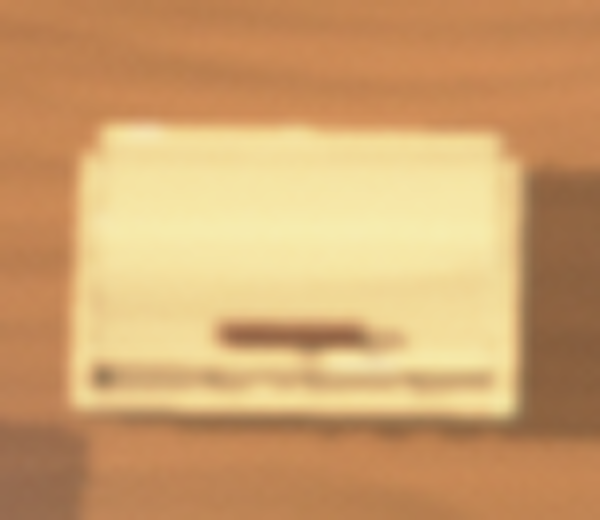

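View pics/bs.png

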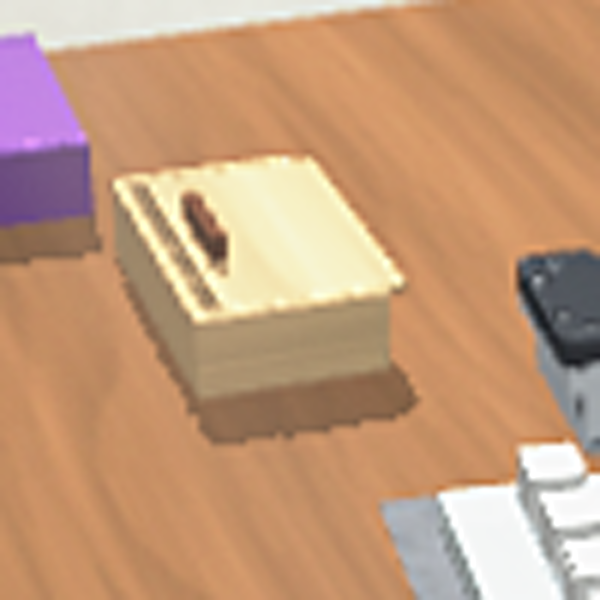

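Run:
```python
from h import *
f=lambda L,z:(unproj('top',np.array(L)/8+[215,165],z)[:,:2]).round(4)
B=f([[73,405],[518,412],[522,162],[82,152]],.046);print(B,B.mean(0),np.linalg.norm(B-np.roll(B,1,0),axis=1))
print('yaw',np.degrees(np.arctan2(*(B[0]-B[1])[::-1]))-90)
print('lid far',f([[102,126],[500,135]],.046))
print('rib',f([[218,322],[363,325],[218,345],[363,348]],.062))
g=np.array([[205,230]])/6+[250,140];print('rib side',unproj('side',g,.058))
```

```text
[[0.4574 0.4284]
 [0.4528 0.2461]
 [0.5564 0.2448]
 [0.5624 0.427 ]] [0.50725  0.336575] [0.10500933 0.18235803 0.10360816 0.18229877]
yaw -1.4454452540615534
lid far [[0.5732 0.4189]
 [0.5678 0.254 ]]
rib [[0.4892 0.3664]
 [0.4874 0.3075]
 [0.4798 0.3663]
 [0.4781 0.3074]]
rib side [[0.47748332 0.32280637 0.058     ]]
```

```bash
python3 -m jog '[[[-0.006,0.03,0],0.01],[[-0.007,0.042,0],0.01],[[-0.007,0.042,0],0.01],[[-0.007,0.042,0],0.01],[[-0.007,0.042,0],0.01],[[-0.007,0.042,0],0.01],[[-0.007,0.042,0],0.01],[[-0.007,0.042,0],0.01],[[-0.007,0.042,0],0.01],[[-0.007,0.042,0],0.01]]' 0; python3 -m jog '[[[-0.007,0.042,0],0],[[-0.005,0.042,0],0],[[0,0.042,0],0],[[0,0.02,0],0],[[0,0,0],0]]'
```

```text
t: 14.1
ee_pos: [0.4576, 0.1813, 0.1148]
tcp_rot: [[0.999, -0.045, 0.018], [-0.045, -0.999, -0.019], [0.019, 0.019, -1.0]]
contact_force: [1.6, -0.5, -0.2]
gripper_width: 0.0004
t: 14.6
ee_pos: [0.442, 0.3379, 0.1146]
tcp_rot: [[0.999, -0.039, 0.019], [-0.039, -0.999, -0.019], [0.02, 0.018, -1.0]]
contact_force: [-0.6, -0.3, -0.1]
gripper_width: 0.0004
```

```bash
python3 -m jog '[[[-0.004,0,-0.03],0.01],[[0,0,-0.03],0],[[0,0,-0.015],0],[[0,0,0],0]]'
cat > bx.py <<'E'
from h import *
import sys
t=sys.argv[1]
im=viewer.get_image('top');cv2.imwrite(f'pics/{t}t.png',cv2.resize(im[145:255,205:325,::-1],None,fx=5,fy=5,interpolation=cv2.INTER_CUBIC))
im=viewer.get_image('side');cv2.imwrite(f'pics/{t}s.png',cv2.resize(im[90:250,220:400,::-1],None,fx=4,fy=4,interpolation=cv2.INTER_CUBIC))
s=env.sense();print(s['t'],s['ee_pos'],s['contact_force'],s['gripper_width'],np.degrees(np.arctan2(s['tcp_rot'][1,0],s['tcp_rot'][0,0])))
E
python3 bx.py b1
```

```text
t: 15.0
ee_pos: [0.438, 0.3357, 0.0375]
tcp_rot: [[0.999, -0.028, 0.02], [-0.028, -0.999, -0.018], [0.021, 0.018, -1.0]]
contact_force: [0.9, -0.2, 0.4]
gripper_width: 0.0002
15.1 [0.43898624 0.33650126 0.03969672] [-0.20235664 -0.29954553  0.55664827] 0.0003275803173989219 -1.6165242524261776
```

View pics/b1s.png

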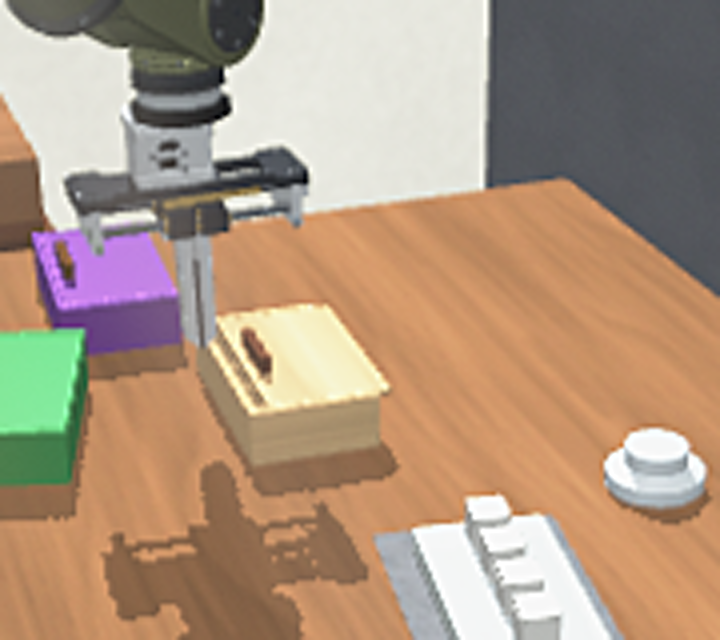

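Run:
```python
from h import *
p=env.sense()['ee_pos']
for dz in(0,.02,.03,.04): print(dz,(proj('side',p+[0,-.008,dz])[0]-[220,90])*4)
```

```text
0 [208.93032761 378.37783005]
0.02 [207.71663343 355.69226414]
0.03 [207.10386582 344.23881859]
0.04 [206.48709967 332.71063515]
```

```bash
python3 -m jog '[[[0,0,-0.012],0],[[0,0,-0.003],0],[[0.012,0,0],0],[[0.012,0,0],0],[[0.012,0,0],0],[[0.012,0,0],0],[[0.012,0,0],0],[[0,0,0],0]]'; python3 bx.py b2
```

```text
t: 15.9
ee_pos: [0.5068, 0.3363, 0.0273]
tcp_rot: [[0.999, -0.03, 0.026], [-0.029, -0.999, -0.014], [0.027, 0.013, -1.0]]
contact_force: [-0.1, 0.1, -0.6]
gripper_width: 0.0005
16.0 [0.50554889 0.33634887 0.02721004] [-0.26848241  0.45131741  0.91864149] 0.00044321914529974295 -1.6589981349429972
```

View pics/b2s.png

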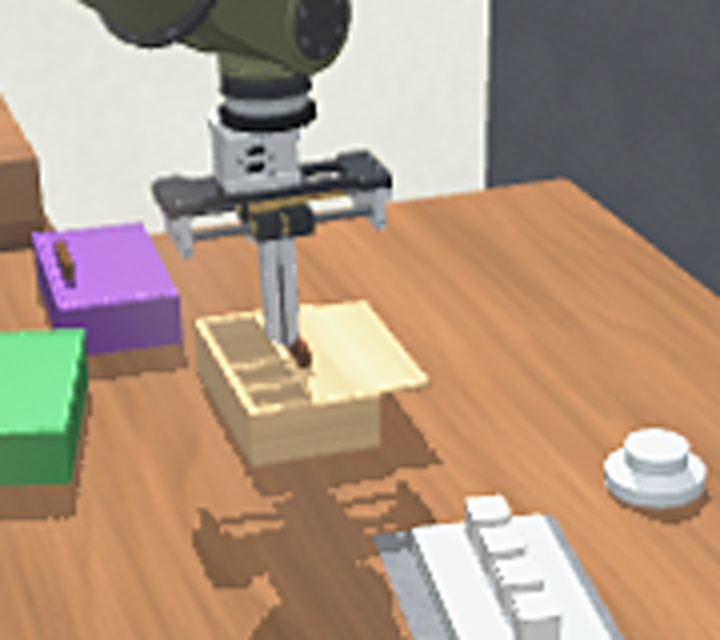

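View pics/b2t.png

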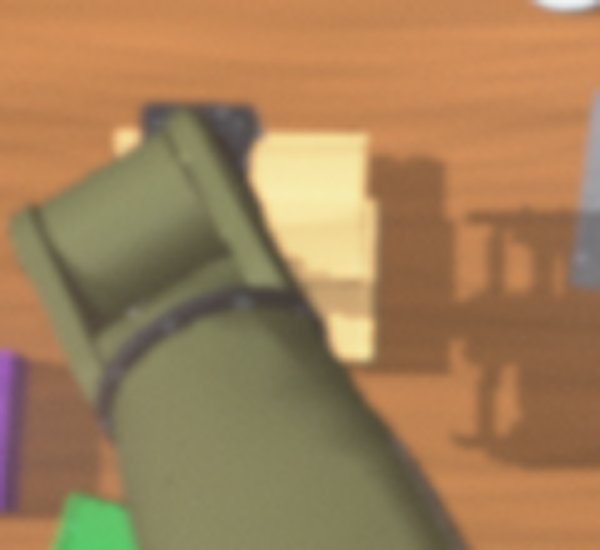

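The lid is sliding; the bare inside shows at side px (255,355). I'll continue to the stop, lowering a few mm to keep a good contact on the rib.

```bash
python3 -m jog '[[[0.01,0,-0.002],0],[[0.012,0,0],0],[[0.01,0,0],0],[[0.004,0,0],0],[[0,0,0],0]]';  python3 -m jog '[[[0.005,0,0],0],[[0.004,0,0],0],[[0,0,0],0]]'
```

```text
t: 16.5
ee_pos: [0.5434, 0.3365, 0.0267]
tcp_rot: [[0.999, -0.028, 0.027], [-0.028, -1.0, -0.014], [0.027, 0.013, -1.0]]
contact_force: [-0.2, -0.7, 2.8]
gripper_width: 0.0002
t: 16.8
ee_pos: [0.5522, 0.3363, 0.0267]
tcp_rot: [[0.999, -0.028, 0.026], [-0.027, -1.0, -0.015], [0.026, 0.014, -1.0]]
contact_force: [-3.2, -1.0, 3.1]
gripper_width: 0.0004
```

```bash
python3 -m jog '[[[0.005,0,0],0],[[0.003,0,0],0],[[0,0,0],0]]'; python3 bx.py b3
```

```text
t: 17.1
ee_pos: [0.5514, 0.3364, 0.0267]
tcp_rot: [[1.0, -0.026, 0.006], [-0.026, -0.999, -0.02], [0.006, 0.02, -1.0]]
contact_force: [-0.1, -1.8, 3.6]
gripper_width: 0.0004
17.2 [0.55169367 0.33650121 0.02656601] [-8.50257691 -3.33482738  7.18130287] 0.0004717808846839754 -1.4822408334328645
```

View pics/b3s.png

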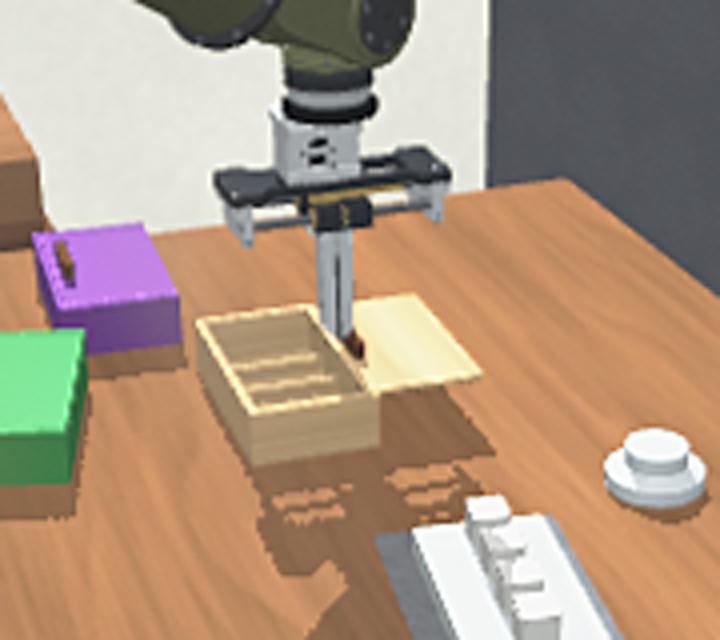

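```bash
python3 -m jog '[[[-0.01,0,0.005],0],[[0,0,0.04],0],[[0.002,-0.02,0.04],0],[[0.003,-0.04,0],-0.02],[[0.003,-0.04,0],-0.02],[[0.003,-0.04,0],-0.02],[[0,0,0],0]]' 0.6; python3 tr.py t7
python3 - <<'E'
from h import *
im=cv2.imread('pics/t7.png')
im2=viewer.get_image('top'); cv2.imwrite('pics/t7z.png',cv2.resize(im2[150:220,310:400,::-1],None,fx=8,fy=8,interpolation=cv2.INTER_CUBIC))
o=viewer.regions_of('top','guard1')
for r in o[:6]: print(round(r['p'],2),r['pixel'],unproj('top',r['pixel'],.044)[0].round(4),r['pixels'].sum())
E
```

```text
t: 17.9
ee_pos: [0.5494, 0.1941, 0.1159]
tcp_rot: [[0.996, -0.084, 0.011], [-0.083, -0.996, -0.018], [0.013, 0.017, -1.0]]
contact_force: [-0.2, 0.2, 0.1]
gripper_width: 0.0533
tray 0.7 ((554.9880981445312, -2.5309677124023438), (230.10067749023438, 135.0369873046875), 82.0422134399414)
mat 0.64 ((557.1183471679688, -2.69891357421875), (230.40069580078125, 138.920654296875), 82.14410400390625)
18.05 [0.54914007 0.19811545 0.11563479] [-0.09502757  0.23384902 -0.34625635] -4.552157799477826
0.54 [338.0, 183.0] [0.5623 0.0539 0.044 ] 57
0.49 [360.7, 182.3] [ 0.5639 -0.0213  0.044 ] 64
0.22 [245.4, 190.3] [0.5409 0.3603 0.044 ] 2082
```

View pics/t7z.png

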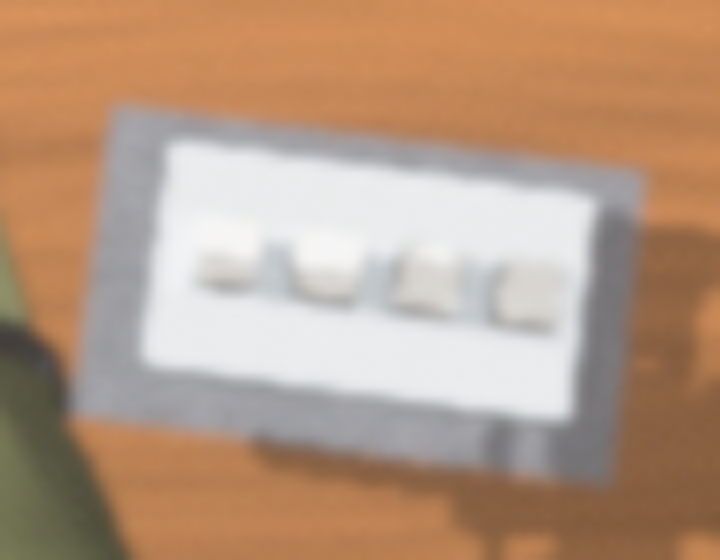

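Run:
```python
from h import *
f=lambda L,z:(unproj('top',np.array(L)/8+[310,150],z)[:,:2]).round(4)
B=f([[168,142],[597,200],[572,420],[145,368]],.02);c=B.mean(0);print(B,c,np.linalg.norm(B-np.roll(B,1,0),axis=1))
d=(B[0]+B[3]-B[1]-B[2]);d/=np.linalg.norm(d);print('yaw',np.degrees(np.arctan2(d[1],d[0]))-90)
for k in(63,21,-21,-63):print(c+d*k/1000)
print(f([[230,243],[328,262],[427,280],[527,290]],.045))
# project model guard tops for check
```

```text
[[ 0.6188  0.0759]
 [ 0.5921 -0.1046]
 [ 0.4988 -0.0915]
 [ 0.5225  0.0867]] [ 0.55805  -0.008375] [0.09690372 0.18246408 0.09421518 0.1797691 ]
yaw -7.998120742779676
[0.56681586 0.05401218]
[0.56097195 0.01242073]
[ 0.55512805 -0.02917073]
[ 0.54928414 -0.07076218]
[[ 0.5709  0.0513]
 [ 0.5626  0.0109]
 [ 0.5546 -0.0298]
 [ 0.55   -0.0709]]
```

```bash
python3 -m jog '[[[0.005,-0.035,0],-0.02],[[0.005,-0.036,0],-0.02],[[0.005,-0.036,0],-0.02],[[0.002,-0.03,-0.02],0],[[0,0,-0.03],0],[[0,0,0],0],[[0,0,0],0]]'
cat > gs.py <<'E'
from h import *
import sys
t=sys.argv[1]
im=viewer.get_image('side');cv2.imwrite(f'pics/{t}.png',cv2.resize(im[130:330,260:480,::-1],None,fx=3.5,fy=3.5,interpolation=cv2.INTER_CUBIC))
s=env.sense();p=s['ee_pos'];R=s['tcp_rot'];print(s['t'],p,s['contact_force'].round(1),s['gripper_width'],np.degrees(np.arctan2(R[1,0],R[0,0])))
for sg in(-1,1):
    q=p+R[:,0]*sg*(s['gripper_width']/2+.006)+[0,-.008,.03];print((proj('side',q)[0]-[260,130])*3.5)
E
python3 gs.py g1a
```

```text
t: 18.85
ee_pos: [0.5664, 0.065, 0.064]
tcp_rot: [[0.992, -0.128, 0.01], [-0.128, -0.992, -0.018], [0.013, 0.016, -1.0]]
contact_force: [-0.4, 0.1, -0.2]
gripper_width: 0.0565
18.9 [0.56619123 0.06513636 0.06385351] [-0.5  0.7 -0.3] 0.056255778479927986 -7.328578705874916
[245.72497723 254.24340896]
[330.12835809 244.13318301]
```

View pics/g1a.png

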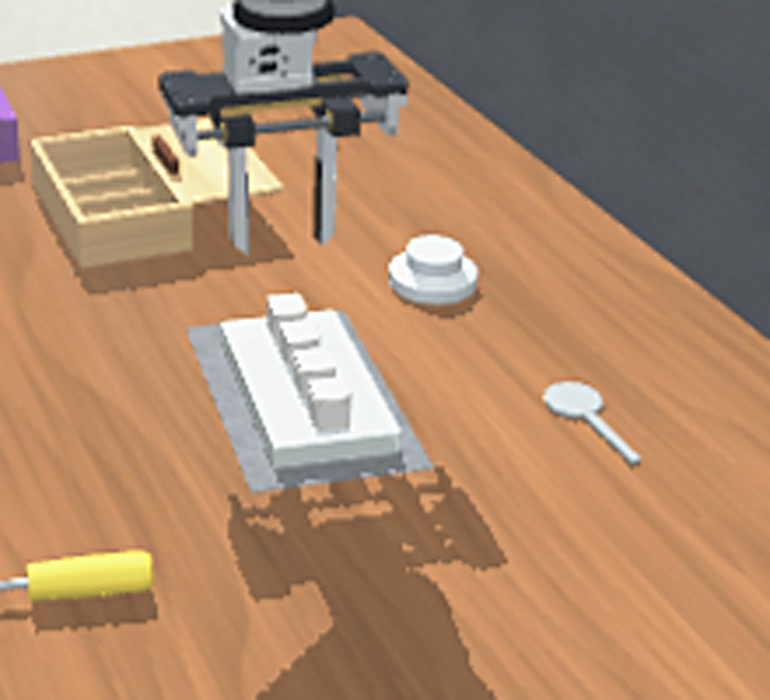

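```bash
python3 - <<'E'
from h import *
P=lambda q:((proj('side',q)[0]-[260,130])*3.5).round(0)
d=np.array([.139,.990,0]);e=np.array([.99,-.139,0]);c=np.array([.558,-.0065,0])
for k in(.063,-.063):
  g=c+d*k
  print(k,[P(g+e*a+d*b+[0,0,.048]) for a in(-.013,.013) for b in(-.013,.013)])
print([P(c+e*a+d*b+[0,0,.02]) for a in(-.048,.048) for b in(-.09,.09)])
E
python3 - <<'E'
import cv2
im=cv2.imread('pics/g1a.png')[280:480,180:450];cv2.imwrite('pics/g1b.png',cv2.resize(im,None,fx=2.9,fy=2.9))
E
```

```text
0.063 [array([276., 310.]), array([268., 294.]), array([308., 307.]), array([300., 291.])]
-0.063 [array([319., 397.]), array([310., 378.]), array([354., 393.]), array([344., 374.])]
[array([276., 446.]), array([222., 320.]), array([404., 430.]), array([336., 308.])]
```

View pics/g1b.png

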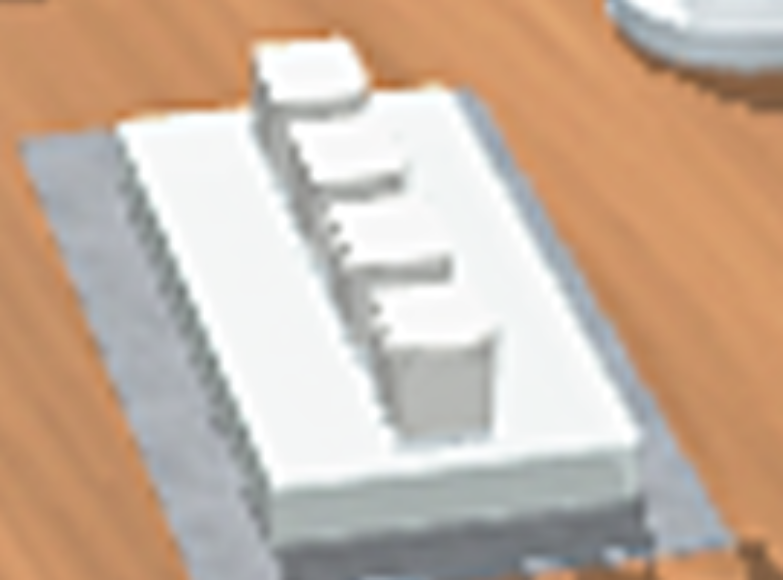

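```bash
python3 -m jog '[[[0.004,-0.012,0],-0.01],[[0,0,-0.02],0],[[0,0,0],0],[[0,0,0],0]]'; python3 gs.py g1c
```

```text
t: 19.3
ee_pos: [0.5733, 0.0535, 0.0484]
tcp_rot: [[0.991, -0.136, 0.016], [-0.135, -0.991, -0.018], [0.019, 0.015, -1.0]]
contact_force: [0.1, 0.5, 0.3]
gripper_width: 0.0567
19.35 [0.57304219 0.05356959 0.04817239] [-0.1 -0.   0.2] 0.056526205858903084 -7.787666513258599
[258.85589391 277.28502221]
[343.64431843 266.77748033]
```

View pics/g1c.png

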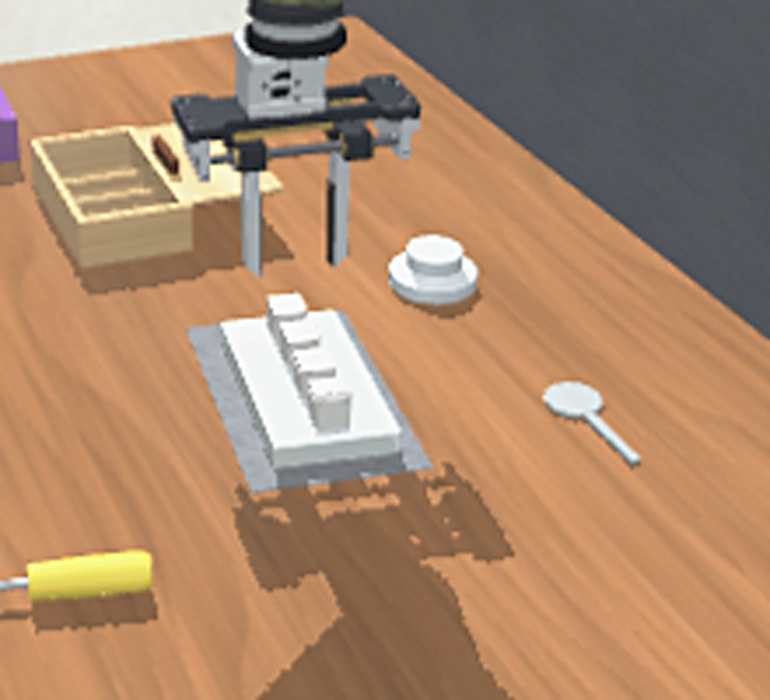

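```bash
python3 -m jog '[[[-0.003,0,-0.018],0],[[0,0,-0.018],0],[[0,0,-0.008],0],[[0,0,0],0],[[0,0,0],0]]'; python3 gs.py g1d
```

```text
t: 19.85
ee_pos: [0.5728, 0.0537, 0.0083]
tcp_rot: [[0.991, -0.135, 0.023], [-0.135, -0.991, -0.017], [0.025, 0.014, -1.0]]
contact_force: [1.3, 0.3, -0.9]
gripper_width: 0.0563
19.9 [0.57281728 0.05372789 0.00834895] [-0.4  0.5 -0.3] 0.05648994404007066 -7.763703115753515
[257.77325678 321.489666  ]
[341.27690256 310.18908561]
```

View pics/g1d.png

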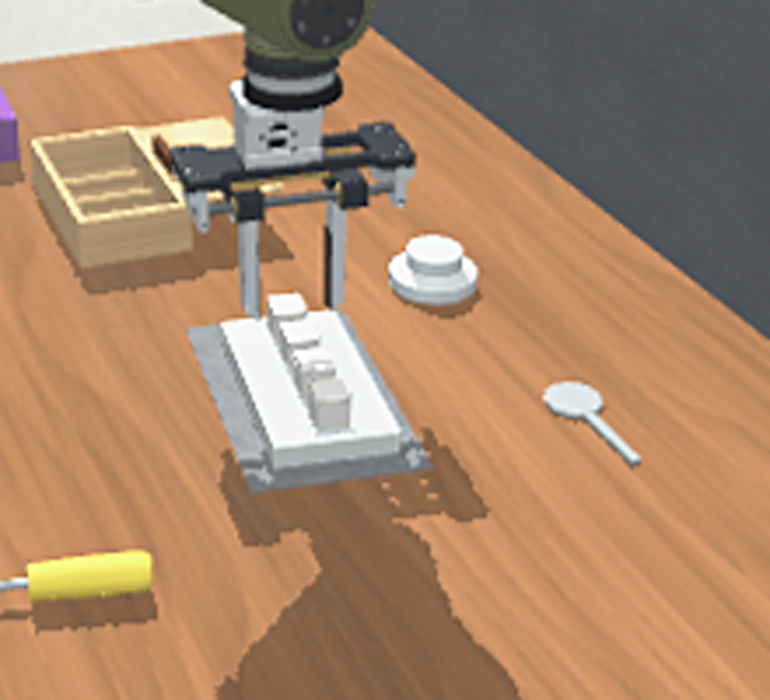

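```bash
python3 -m jog '[[[-0.001,-0.003,-0.008],0],[[0,0,-0.003],0],[[0,0,0],0],[[0,0,0],0]]'; python3 gs.py g1e
```

```text
t: 20.3
ee_pos: [0.5725, 0.0504, -0.002]
tcp_rot: [[0.99, -0.135, 0.025], [-0.135, -0.991, -0.017], [0.027, 0.014, -1.0]]
contact_force: [-0.7, 0.0, 0.8]
gripper_width: 0.0565
20.35 [ 0.57247261  0.05040821 -0.00204249] [-0.3  0.3 -0.1] 0.05646307885619458 -7.768904270155348
[258.73667644 334.9502956 ]
[342.06352743 323.40678591]
```

View pics/g1e.png

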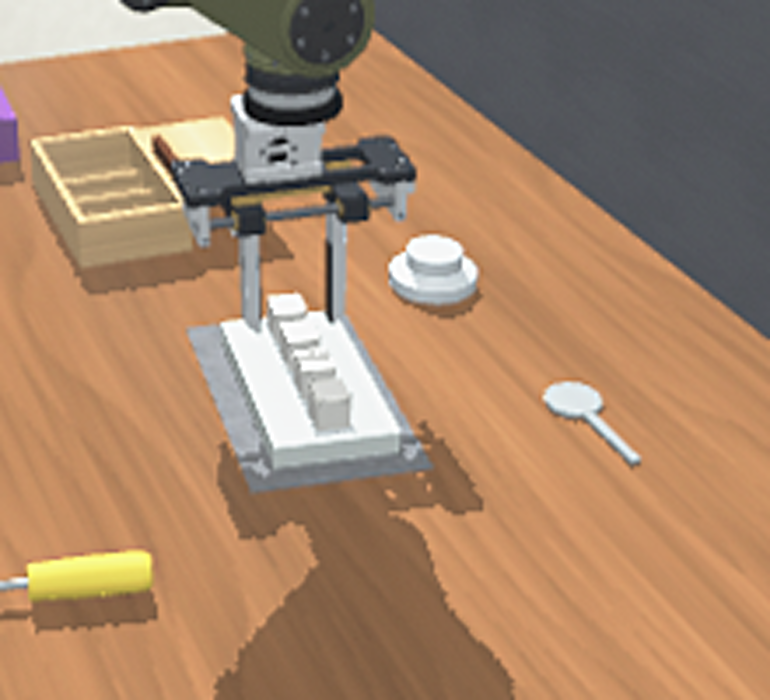

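```bash
python3 -m jog '[[[0,0,0],0],[[0,0,0],0],[[0,0,0],0],[[0,0,0],0],[[0,0,0],0]]' 0.1; python3 gs.py g1f
```

```text
t: 20.85
ee_pos: [0.5724, 0.0506, -0.0018]
tcp_rot: [[0.99, -0.135, 0.025], [-0.135, -0.991, -0.017], [0.027, 0.014, -1.0]]
contact_force: [-0.1, 0.4, 1.0]
gripper_width: 0.0259
20.9 [ 0.57243666  0.05054734 -0.00176997] [-1.   0.1 -0.3] 0.025974045124747828 -7.759275295553972
[277.32513159 331.9900942 ]
[323.54227557 325.58763256]
```

View pics/g1f.png

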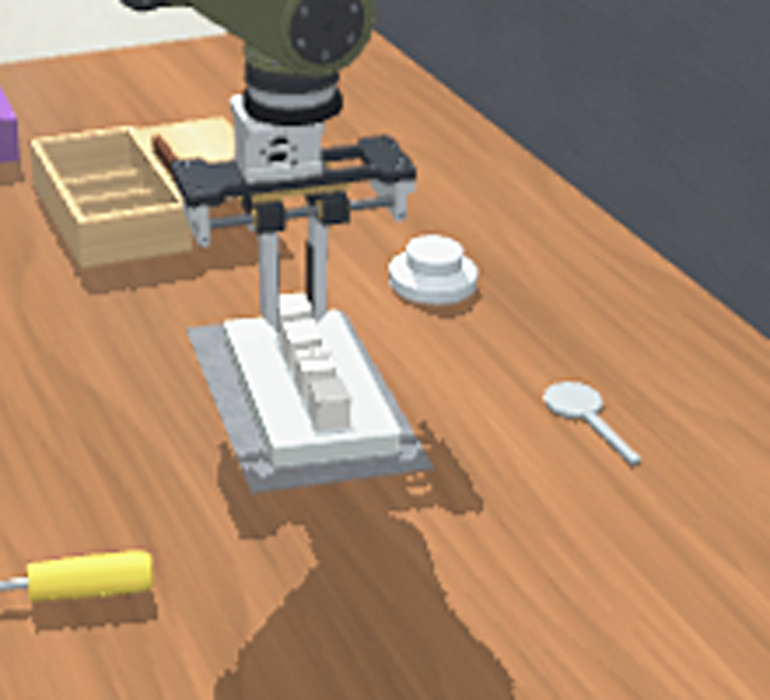

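```bash
python3 -m jog '[[[0,0,0.015],0],[[0,0,0.03],0],[[0,0,0.03],0],[[0,0,0.02],0],[[0,0,0],0]]'; python3 gs.py g1g
```

```text
t: 21.4
ee_pos: [0.5723, 0.0506, 0.1006]
tcp_rot: [[0.99, -0.135, 0.027], [-0.135, -0.991, -0.017], [0.029, 0.013, -0.999]]
contact_force: [0.0, -0.0, -0.1]
gripper_width: 0.0257
21.45 [0.57169583 0.05055381 0.09905875] [-0.1  0.2  0.3] 0.02609975946677329 -7.754687545079265
[279.08102455 219.03417262]
[327.23475076 212.97470381]
```

View pics/g1g.png

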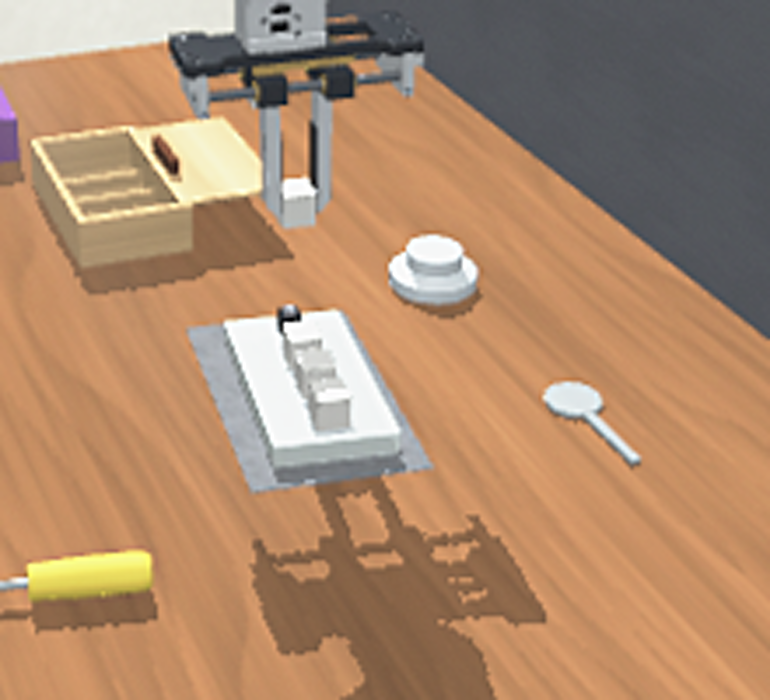

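The guard is lifted at px (298,203), leaving cartridge 1 bare at (290,318). Now to pocket 1.

```bash
python3 -m jog '[[[-0.006,0.03,0],0.01],[[-0.007,0.04,0],0.012],[[-0.007,0.04,0],0.012],[[-0.007,0.04,0],0.012],[[-0.007,0.04,0],0.012],[[-0.007,0.04,0],0.012],[[-0.007,0.04,0],0.012],[[-0.005,0.035,0],0.012],[[0,0,0],0],[[0,0,0],0]]'; python3 bx.py p1a
```

```text
t: 22.45
ee_pos: [0.5104, 0.3644, 0.0888]
tcp_rot: [[0.999, -0.04, 0.015], [-0.04, -0.999, -0.021], [0.016, 0.021, -1.0]]
contact_force: [0.2, -0.1, -0.6]
gripper_width: 0.0258
22.55 [0.5108502  0.36360249 0.08918479] [ 1.23057382 -0.70549289 -0.98317822] 0.026081121613241866 -2.3633666974925087
```

View pics/p1as.png

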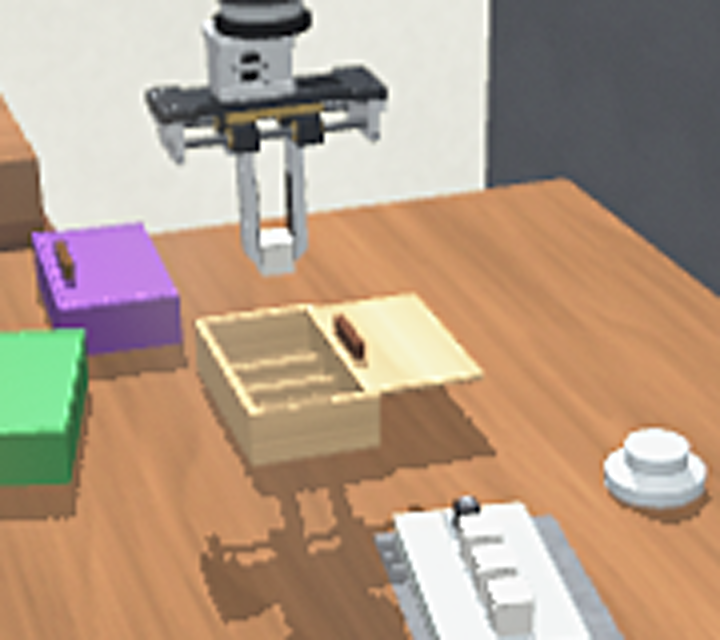

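```bash
python3 -m jog '[[[-0.002,0.03,0],0.015],[[0,0.006,-0.02],0],[[0,0,-0.02],0],[[0,0,0],0],[[0,0,0],0]]'; python3 bx.py p1b
cat > ov.py <<'E'
from h import *
import sys
im=cv2.imread(f'pics/{sys.argv[1]}s.png')
c=np.array([.507,.3365,0]);a=np.radians(-1.5);e=np.array([np.cos(a),np.sin(a),0]);d=np.array([-np.sin(a),np.cos(a),0])
P=lambda q:tuple(int(v) for v in ((proj('side',q)[0]-[220,90])*4))
def L(p,q,col): cv2.line(im,P(p),P(q),col,1)
for z in(.046,0):
  k=[c+e*x+d*y+[0,0,z] for x,y in((-.052,-.09),(.052,-.09),(.052,.09),(-.052,.09))]
  for i in range(4): L(k[i],k[(i+1)%4],(0,0,255))
for y in(-.043,0,.043): L(c+e*-.046+d*y+[0,0,.02],c+e*.046+d*y+[0,0,.02],(255,0,0))
s=env.sense();g=s['ee_pos']+[0,0,.03]
R=s['tcp_rot']
k=[g+R[:,0]*x+R[:,1]*y-[0,0,.006] for x,y in((-.013,-.013),(.013,-.013),(.013,.013),(-.013,.013))]
for i in range(4): L(k[i],k[(i+1)%4],(0,160,0))
cv2.imwrite(f'pics/{sys.argv[1]}o.png',im)
E
python3 ov.py p1b
```

```text
t: 23.05
ee_pos: [0.5116, 0.3953, 0.049]
tcp_rot: [[0.999, -0.034, 0.016], [-0.033, -0.999, -0.021], [0.017, 0.02, -1.0]]
contact_force: [-0.2, 0.8, 0.1]
gripper_width: 0.0258
23.15 [0.51163191 0.39549475 0.04930867] [ 0.27843736  0.59154151 -0.79446095] 0.0259805474869346 -1.9081140125741263
```

View pics/p1bo.png

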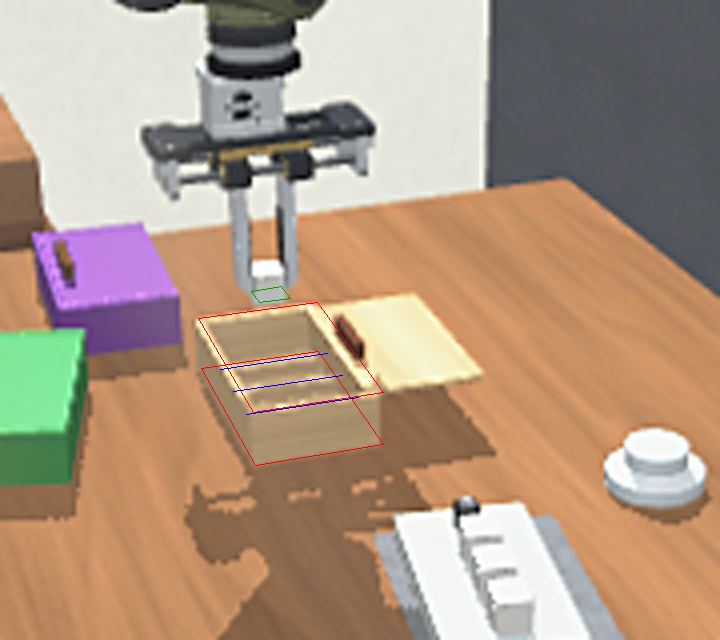

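View pics/p1bt.png

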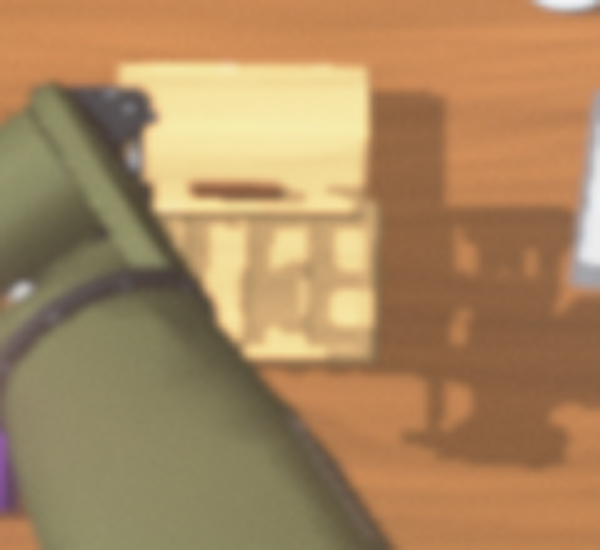

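Run:
```python
from h import *
for z in(.06,.09,.12,.16): print(z,[(proj('top',[x,.387,z])[0]-[205,145])*5 for x in(.53,.57)], (proj('top',[.53,.393,z])[0]-[205,145])*5)
im=viewer.get_image('top');cv2.imwrite('pics/fz.png',cv2.resize(im[155:200,205:250,::-1],None,fx=12,fy=12,interpolation=cv2.INTER_CUBIC))
```

```text
0.06 [array([156.35453686, 239.8388224 ]), array([157.44021451, 179.43381349])] [147.17769112 239.92810249]
0.09 [array([146.67181716, 233.22510193]), array([147.81961765, 171.51104863])] [137.29157647 233.31652083]
0.12 [array([136.54963406, 226.31120877]), array([137.76413513, 163.23014623])] [126.95677801 226.40487087]
0.16 [array([122.31645581, 216.58932635]), array([123.62778642, 151.58856427])] [112.4246523  216.68615536]
```

View pics/fz.png

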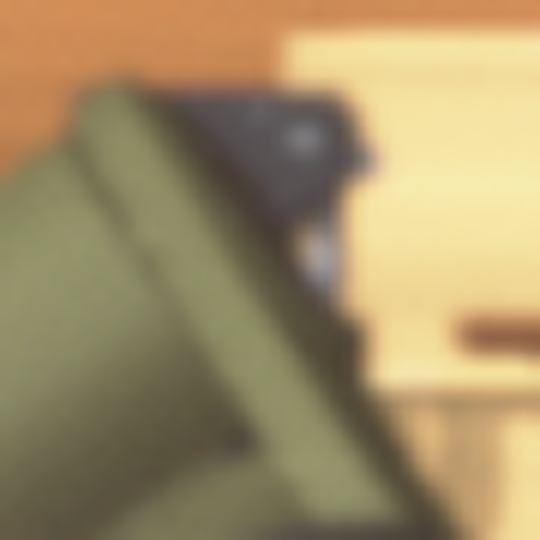

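```bash
python3 -m jog '[[[-0.002,0.002,-0.015],0],[[0,0,-0.015],0],[[0,0,-0.012],0],[[0,0,0],0],[[0,0,0],0]]'; python3 bx.py p1c; python3 ov.py p1c
```

```text
t: 23.7
ee_pos: [0.5095, 0.3976, 0.0043]
tcp_rot: [[0.999, -0.034, 0.017], [-0.033, -0.999, -0.02], [0.018, 0.019, -1.0]]
contact_force: [-0.2, -0.0, -0.7]
gripper_width: 0.0262
23.8 [0.50961413 0.39762743 0.00473726] [-0.43590396  0.58019088  0.08542933] 0.025509222821008863 -1.9195172252612784
```

View pics/p1co.png

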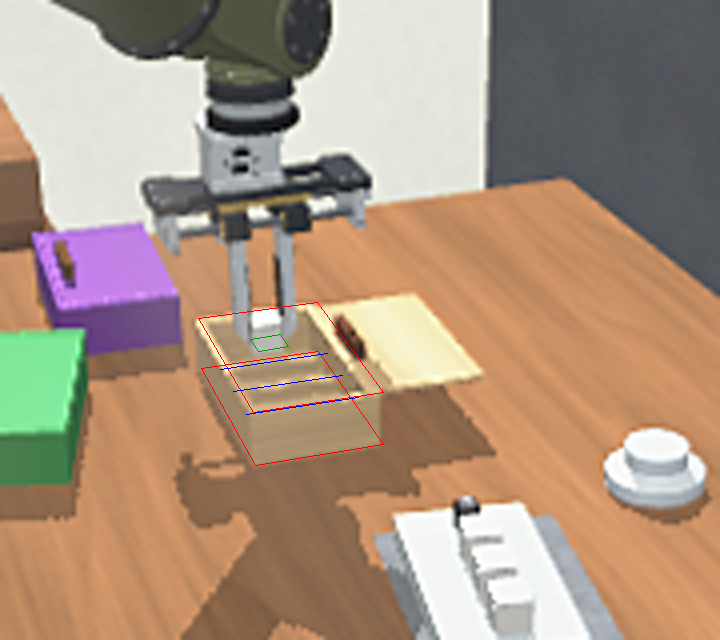

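```bash
python3 -m jog '[[[0,0,-0.008],0],[[0,0,-0.004],0],[[0,0,0],0],[[0,0,0],0]]'; python3 bx.py p1d; python3 ov.py p1d
```

```text
t: 24.2
ee_pos: [0.51, 0.398, -0.0074]
tcp_rot: [[0.999, -0.034, 0.019], [-0.033, -0.999, -0.019], [0.02, 0.018, -1.0]]
contact_force: [-0.2, -0.5, 0.6]
gripper_width: 0.0258
24.3 [ 0.51010346  0.39798682 -0.00723873] [-0.32326321 -0.52344167 -0.07548274] 0.025714692576650825 -1.917553241391763
```

View pics/p1ds.png

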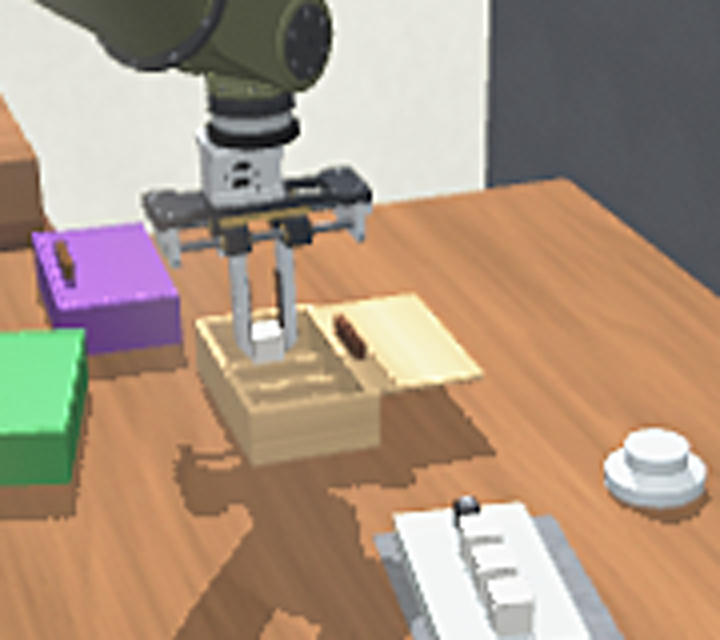

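```bash
python3 -m jog '[[[0,0,-0.004],0],[[0,0,0],0]]'; python3 -m jog '[[[0,0,0],0],[[0,0,0],0],[[0,0,0.02],0],[[0,0,0.04],0],[[0,0,0.04],0],[[0,0,0],0]]' 0.45; python3 bx.py p1e
```

```text
t: 24.5
ee_pos: [0.5102, 0.398, -0.0113]
tcp_rot: [[0.999, -0.034, 0.02], [-0.034, -0.999, -0.018], [0.02, 0.018, -1.0]]
contact_force: [0.9, -0.1, -0.3]
gripper_width: 0.0259
t: 25.1
ee_pos: [0.5093, 0.3974, 0.0914]
tcp_rot: [[0.999, -0.034, 0.018], [-0.033, -0.999, -0.02], [0.018, 0.019, -1.0]]
contact_force: [-0.6, -0.0, 0.3]
gripper_width: 0.0422
25.2 [0.50762476 0.3961953  0.08632296] [-0.07642744 -0.18991344 -0.59364615] 0.04256662597790473 -1.9154869440083333
```

View pics/p1es.png

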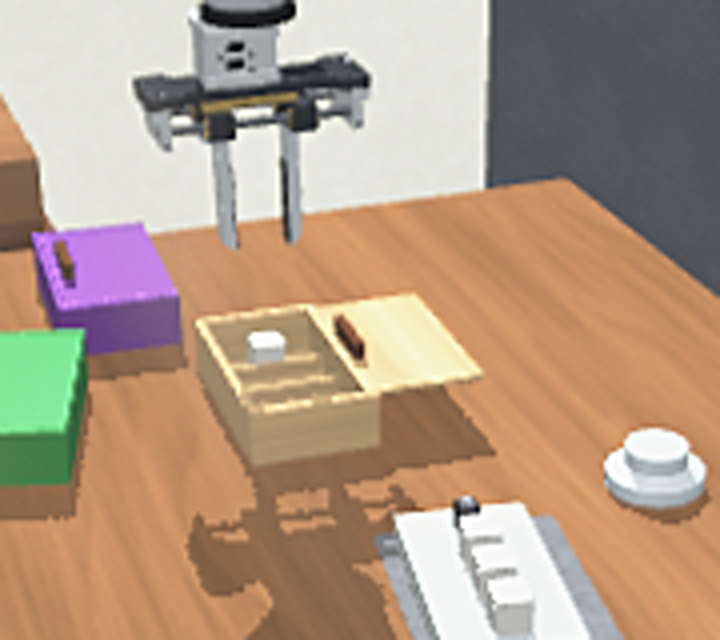

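Guard 1 rests in pocket 1, at px (266,347). Next is guard 2.

```bash
python3 -m jog '[[[0.004,-0.03,0],-0.01],[[0.006,-0.04,0],-0.012],[[0.006,-0.04,0],-0.012],[[0.006,-0.04,0],-0.012],[[0.006,-0.04,0],-0.012],[[0.006,-0.03,0],-0.012],[[0,0,0],0]]' 0.6
cat > tz.py <<'E'
from h import *
import sys
im2=viewer.get_image('top'); cv2.imwrite(f'pics/{sys.argv[1]}.png',cv2.resize(im2[150:220,310:400,::-1],None,fx=8,fy=8,interpolation=cv2.INTER_CUBIC))
s=env.sense();R=s['tcp_rot'];print(s['t'],s['ee_pos'],np.degrees(np.arctan2(R[1,0],R[0,0])))
E
python3 tz.py t8
```

```text
t: 25.9
ee_pos: [0.5364, 0.1672, 0.0754]
tcp_rot: [[0.995, -0.103, -0.003], [-0.103, -0.994, -0.03], [-0.0, 0.03, -1.0]]
contact_force: [0.4, -0.0, 0.6]
gripper_width: 0.0565
25.95 [0.53604418 0.16860799 0.07527845] -5.864342588013075
```

View pics/t8.png

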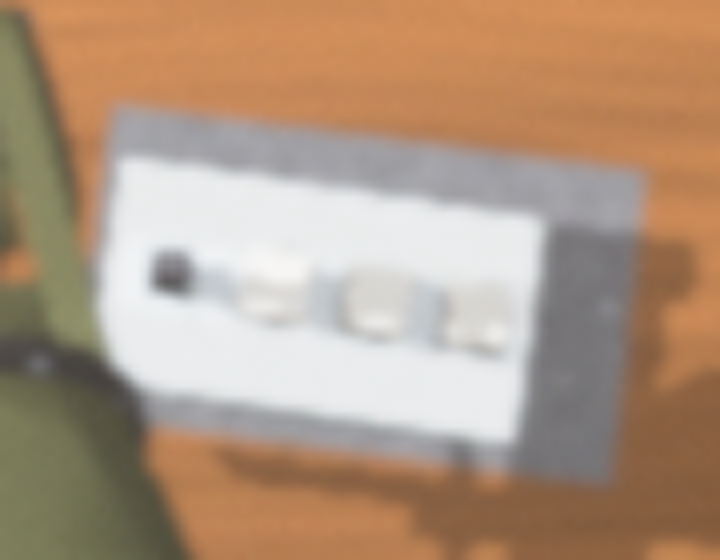

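The tray was knocked about 2 cm to +y: its corners are now at px (120,158), (547,213) and (515,445). I'll measure it again.

```bash
cat > tp.py <<'E'
from h import *
# usage: far-left, far-right, near-right corners in t*.png coordinates
import sys
v=np.array([float(x) for x in sys.argv[1:7]]).reshape(3,2)
B=unproj('top',v/8+[310,150],.02)[:,:2]
d=B[0]-B[1];d/=np.linalg.norm(d);c=(B[0]+B[2])/2
print('c',c.round(4),'yaw',np.degrees(np.arctan2(d[1],d[0]))-90,'mat off',c-[.5575,-.0027])
for i,k in enumerate((63,21,-21,-63)):print(i+1,(c+d*k/1000).round(4))
E
python3 tp.py 120 158 547 213 515 445
```

```text
c [0.5503 0.0144] yaw -8.051188433277602 mat off [-0.00716522  0.01714368]
1 [0.5592 0.0768]
2 [0.5533 0.0352]
3 [ 0.5474 -0.0063]
4 [ 0.5415 -0.0479]
```

```bash
python3 -m jog '[[[0.006,-0.035,0],-0.012],[[0.006,-0.035,0],-0.012],[[0.005,-0.035,0],-0.012],[[0,-0.02,0],0],[[0,0,0],0],[[0,0,0],0]]'; python3 gs.py g2a
```

```text
t: 26.55
ee_pos: [0.5509, 0.046, 0.0701]
tcp_rot: [[0.991, -0.132, -0.012], [-0.132, -0.991, -0.029], [-0.008, 0.03, -1.0]]
contact_force: [0.2, 1.4, -0.3]
gripper_width: 0.0563
26.6 [0.55085518 0.04621151 0.07002929] [ 0.4 -0.   0.2] 0.05627728908135987 -7.571747349625226
[236.0320966  260.68961425]
[322.17204833 252.08886818]
```

View pics/g2a.png

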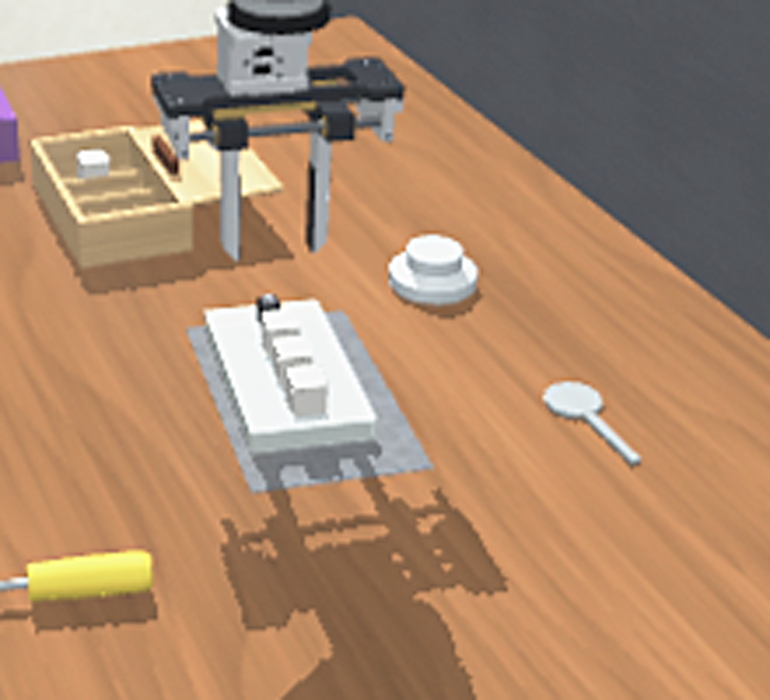

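```bash
python3 -m jog '[[[0.004,-0.012,-0.01],-0.01],[[0,0,-0.02],0],[[0,0,-0.015],0],[[0,0,0],0],[[0,0,0],0]]'; python3 gs.py g2b
```

```text
t: 27.1
ee_pos: [0.5553, 0.0365, 0.0212]
tcp_rot: [[0.99, -0.138, -0.013], [-0.138, -0.99, -0.028], [-0.009, 0.03, -1.0]]
contact_force: [0.6, -0.1, -0.5]
gripper_width: 0.0567
27.15 [0.55521296 0.03648842 0.02123888] [ 0.1  0.5 -0.4] 0.056316410681644904 -7.935642684905858
[245.16610209 320.5899957 ]
[330.27101981 311.80366276]
```

View pics/g2b.png

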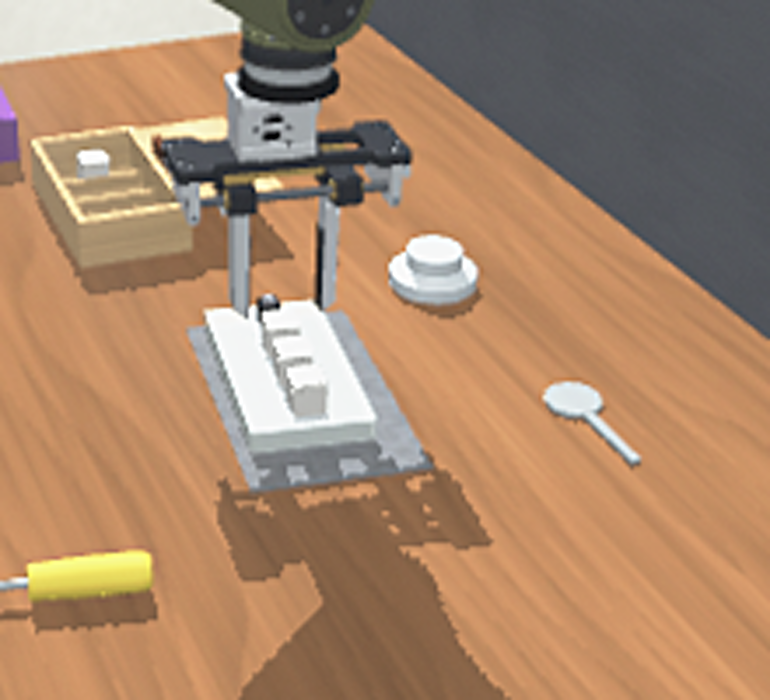

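Run:
```python
from h import *
P=lambda q:((proj('side',q)[0]-[260,130])*3.5).round(0)
for g in([.5592,.0768],[.5533,.0352],[.5415,-.0479]): print(P([*g,.048]),P([*g,.03]))
for y in(.0365,.0345): print('tool',P([.553,y,.028]))
```

```text
[269. 290.] [269. 309.]
[282. 316.] [282. 336.]
[310. 373.] [310. 393.]
tool [281. 337.]
tool [282. 338.]
```

```bash
python3 -m jog '[[[0,-0.003,-0.013],0],[[0,0,-0.008],0],[[0,0,-0.002],0],[[0,0,0],0],[[0,0,0],0]]'; python3 gs.py g2c
```

```text
t: 27.65
ee_pos: [0.5559, 0.0334, -0.0026]
tcp_rot: [[0.99, -0.138, -0.011], [-0.138, -0.99, -0.028], [-0.007, 0.03, -1.0]]
contact_force: [-0.4, 0.1, 0.1]
gripper_width: 0.0563
27.7 [ 0.55593992  0.03335092 -0.00257852] [0.  0.5 0.6] 0.055878342704386456 -7.922182677286581
[247.42632628 348.68636288]
[331.37050737 339.57762174]
```

```bash
python3 -m jog '[[[0,0,0],0],[[0,0,0],0],[[0,0,0],0],[[0,0,0],0],[[0,0,0],0]]' 0.1|tail -3; python3 -m jog '[[[0,0,0.015],0],[[0,0,0.03],0],[[0,0,0.03],0],[[0,0,0.02],0],[[0,0,0],0]]'; python3 gs.py g2d
```

```text
tcp_rot: [[0.99, -0.138, -0.01], [-0.138, -0.99, -0.028], [-0.006, 0.029, -1.0]]
contact_force: [-0.7, 0.3, -0.4]
gripper_width: 0.0256
t: 28.7
ee_pos: [0.5559, 0.0334, 0.1005]
tcp_rot: [[0.99, -0.138, -0.009], [-0.138, -0.99, -0.028], [-0.005, 0.029, -1.0]]
contact_force: [0.3, 0.2, -1.1]
gripper_width: 0.0257
28.75 [0.55542971 0.03341881 0.09905674] [-0.   1.   0.7] 0.025930248828492933 -7.9163257197681975
[267.78469448 231.51271356]
[316.53442365 226.86391486]
```

View pics/g2d.png

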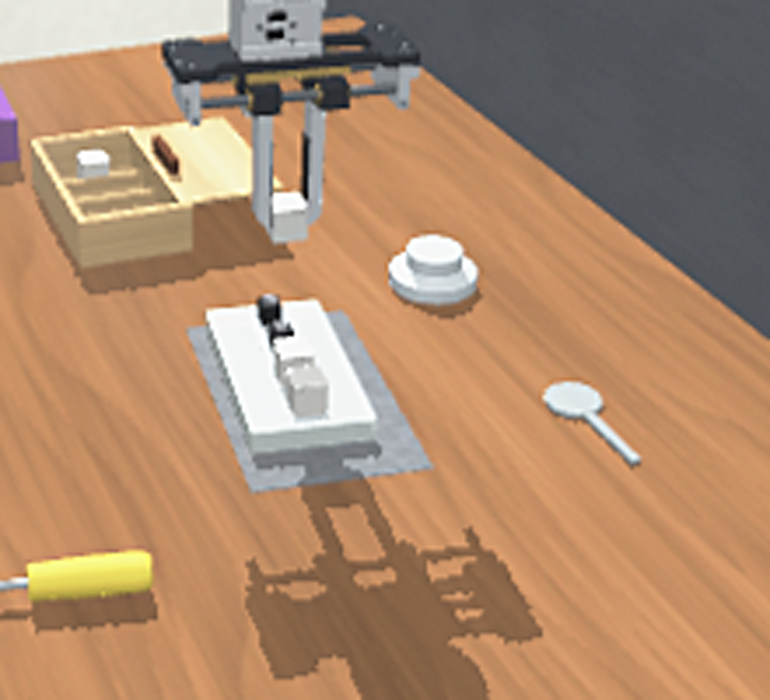

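```bash
python3 -m jog '[[[-0.005,0.03,0],0.012],[[-0.006,0.04,0],0.012],[[-0.006,0.04,0],0.012],[[-0.006,0.04,0],0.012],[[-0.006,0.04,0],0.012],[[-0.006,0.04,0],0.012],[[-0.006,0.04,0],0.012],[[-0.006,0.04,0],0.012],[[0,0,0],0],[[0,0,0],0]]'; python3 bx.py p2a
```

```text
t: 29.75
ee_pos: [0.5001, 0.3528, 0.0888]
tcp_rot: [[0.999, -0.04, -0.02], [-0.041, -0.999, -0.035], [-0.018, 0.036, -0.999]]
contact_force: [-0.3, 0.6, -0.2]
gripper_width: 0.0255
29.85 [0.50050354 0.35198543 0.08915046] [-0.22066964 -0.81896548 -0.65670841] 0.025739399421522178 -2.422908693688518
```

Run:
```python
from h import *
s=env.sense();print(s['ee_pos'],s['gripper_width'])
```

```text
[0.50050354 0.35198543 0.08915046] 0.025739399421522178
```

```bash
python3 -m jog '[[[0.007,0.002,-0.02],0.015],[[0,0,-0.03],0],[[0,0,-0.02],0],[[0,0,0],0],[[0,0,0],0]]'; python3 bx.py p2b;python3 ov.py p2b
```

```text
t: 30.35
ee_pos: [0.5101, 0.3487, 0.0182]
tcp_rot: [[0.999, -0.033, -0.018], [-0.034, -0.999, -0.035], [-0.017, 0.035, -0.999]]
contact_force: [-0.6, 0.6, -0.6]
gripper_width: 0.0257
30.45 [0.51019118 0.34909553 0.01864776] [ 0.03072038 -0.10255675  0.08457853] 0.025585065579170133 -1.9185867040911175
```

View pics/p2bo.png

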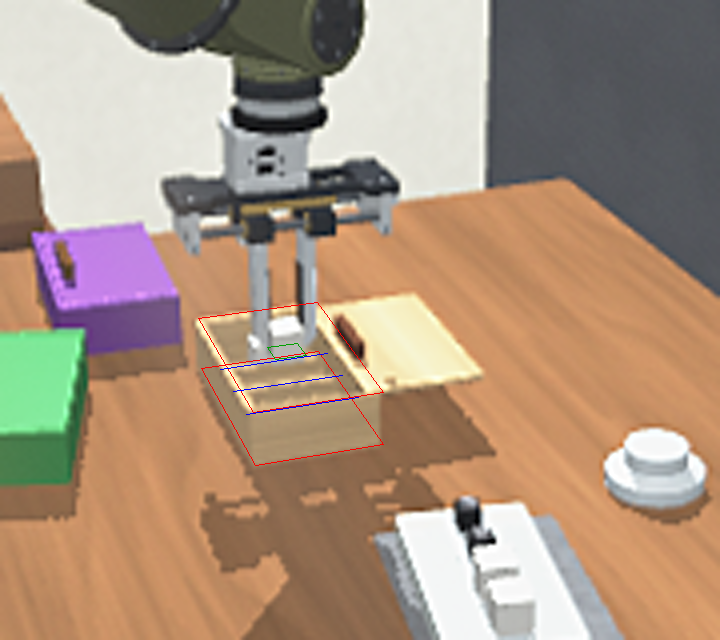

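```bash
python3 -m jog '[[[-0.002,0.006,0],0],[[0,0,-0.012],0],[[0,0,-0.006],0],[[0,0,0],0],[[0,0,0],0]]'; python3 bx.py p2c
```

```text
t: 30.95
ee_pos: [0.5089, 0.3562, 0.0016]
tcp_rot: [[0.999, -0.033, -0.014], [-0.033, -0.999, -0.032], [-0.013, 0.033, -0.999]]
contact_force: [0.7, 0.5, -0.1]
gripper_width: 0.0253
31.05 [0.50896367 0.35627445 0.0017974 ] [0.20743639 0.10602714 0.28868309] 0.02571220302196261 -1.9146131664946338
```

View pics/p2cs.png

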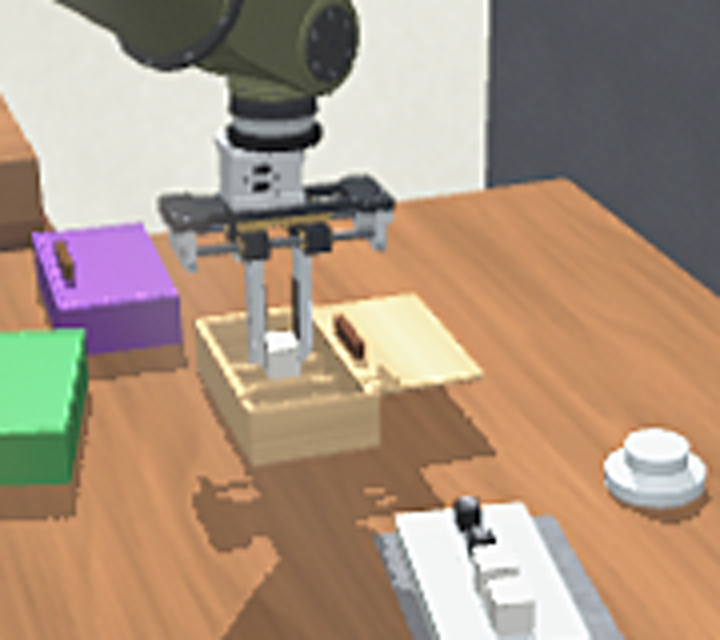

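```bash
python3 -m jog '[[[0,0,-0.008],0],[[0,0,-0.004],0],[[0,0,0],0]]'; python3 -m jog '[[[0,0,0],0],[[0,0,0],0],[[0,0,0.02],0],[[0,0,0.04],0],[[0,0,0.03],0],[[0,0,0],0]]' 0.45; python3 bx.py p2d
```

```text
t: 31.35
ee_pos: [0.5091, 0.3562, -0.011]
tcp_rot: [[0.999, -0.033, -0.013], [-0.034, -0.999, -0.032], [-0.012, 0.032, -0.999]]
contact_force: [0.5, 0.2, 0.1]
gripper_width: 0.0258
t: 31.95
ee_pos: [0.5084, 0.3557, 0.0816]
tcp_rot: [[0.999, -0.033, -0.015], [-0.034, -0.999, -0.033], [-0.014, 0.033, -0.999]]
contact_force: [1.3, 0.2, -0.5]
gripper_width: 0.0423
32.05 [0.50698669 0.3548098  0.07766086] [ 0.30774785 -0.76270731 -0.22124071] 0.042266154196015454 -1.9314878929916124
```

View pics/p2ds.png

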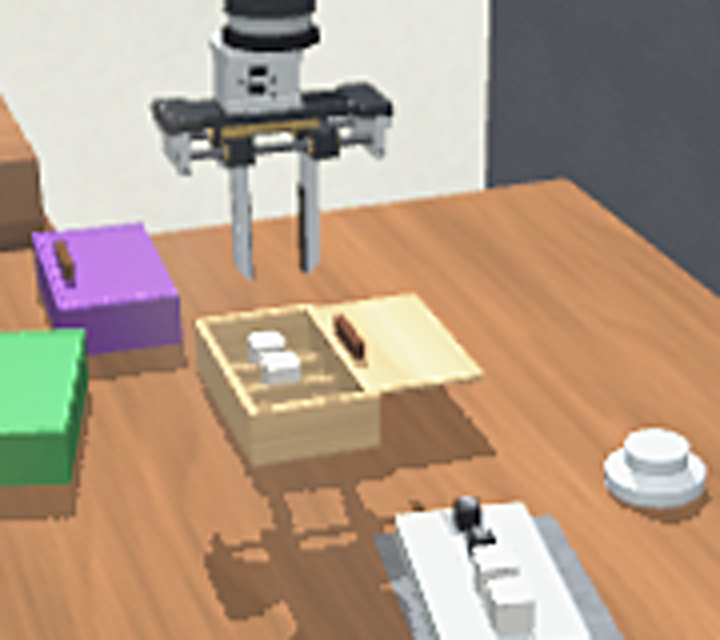

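Guards 1 and 2 are in place at (266,347) and (281,367). Next is guard 3.

```bash
python3 -m jog '[[[0.004,-0.03,0.01],-0.01],[[0.006,-0.04,0.01],-0.012],[[0.006,-0.04,0],-0.012],[[0.006,-0.04,0],-0.012],[[0.006,-0.04,0],-0.012],[[0.004,-0.03,0],-0.012],[[0,0,0],0]]' 0.6; python3 tz.py t9
```

```text
t: 32.75
ee_pos: [0.5338, 0.126, 0.0869]
tcp_rot: [[0.994, -0.102, -0.036], [-0.104, -0.994, -0.039], [-0.032, 0.043, -0.999]]
contact_force: [0.1, 0.9, 0.7]
gripper_width: 0.0565
32.8 [0.53355582 0.12741302 0.08683677] -5.885907821056
```

View pics/t9.png

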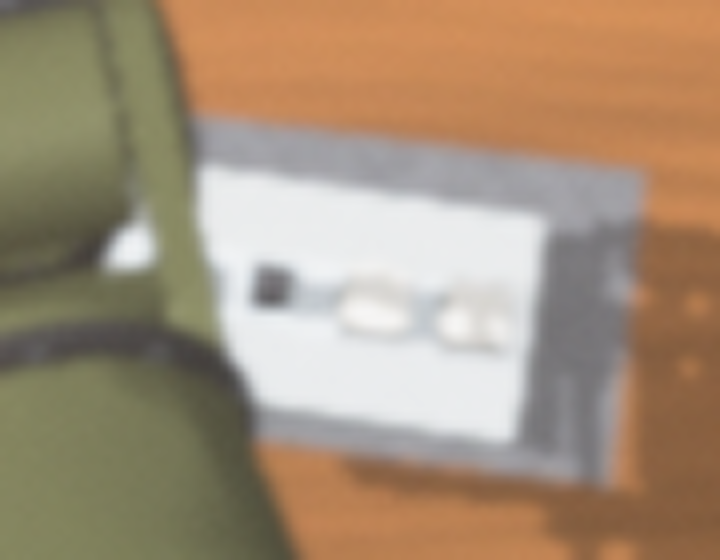

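```bash
python3 -m jog '[[[0.006,-0.035,0],-0.012],[[0.006,-0.035,0],-0.012],[[0.005,-0.035,0],-0.012],[[0,-0.028,-0.01],-0.006],[[0,0,-0.02],0],[[0,0,0],0],[[0,0,0],0]]'; python3 gs.py g3a
```

```text
t: 33.5
ee_pos: [0.5488, -0.0029, 0.0505]
tcp_rot: [[0.99, -0.136, -0.046], [-0.137, -0.99, -0.036], [-0.04, 0.042, -0.998]]
contact_force: [-0.6, -0.3, 0.5]
gripper_width: 0.0563
33.55 [ 0.54866471 -0.00275096  0.0504009 ] [ 0.   0.6 -0.8] 0.05645301574262377 -7.88838330200873
[256.50885596 312.691549  ]
[344.8308848  306.09587937]
```

View pics/g3a.png

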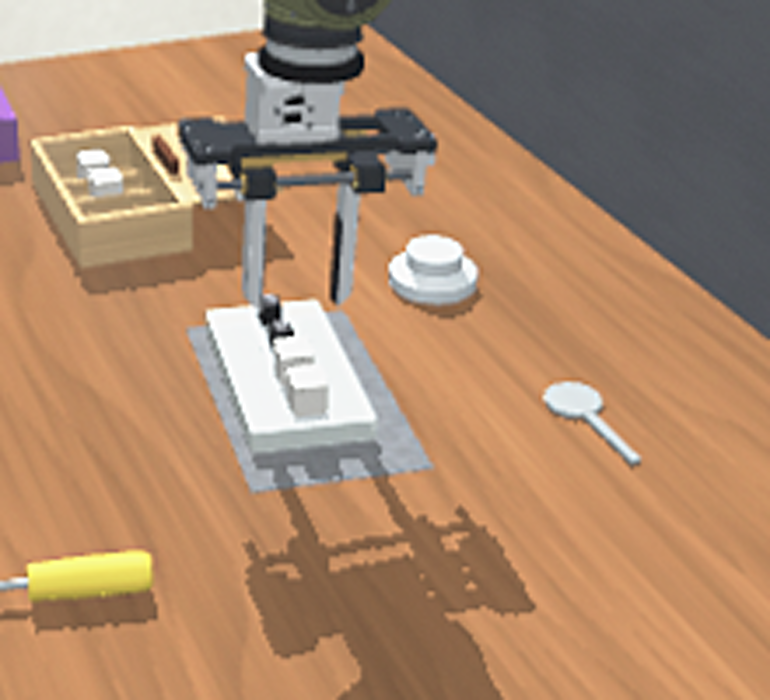

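```bash
python3 -m jog '[[[-0.001,-0.005,-0.015],0],[[0,0,-0.017],0],[[0,0,-0.012],0],[[0,0,-0.004],0],[[0,0,0],0],[[0,0,0],0]]'; python3 gs.py g3b
```

```text
t: 34.15
ee_pos: [0.5498, -0.0037, 0.0045]
tcp_rot: [[0.991, -0.13, -0.041], [-0.131, -0.991, -0.037], [-0.036, 0.042, -0.998]]
contact_force: [0.7, -0.3, 0.2]
gripper_width: 0.0564
34.2 [ 0.54988746 -0.00378538  0.004589  ] [-0.2  0.3 -1.3] 0.056491439868246354 -7.552087566460581
[257.65796433 365.54838656]
[344.39200537 357.79506462]
```

View pics/g3b.png

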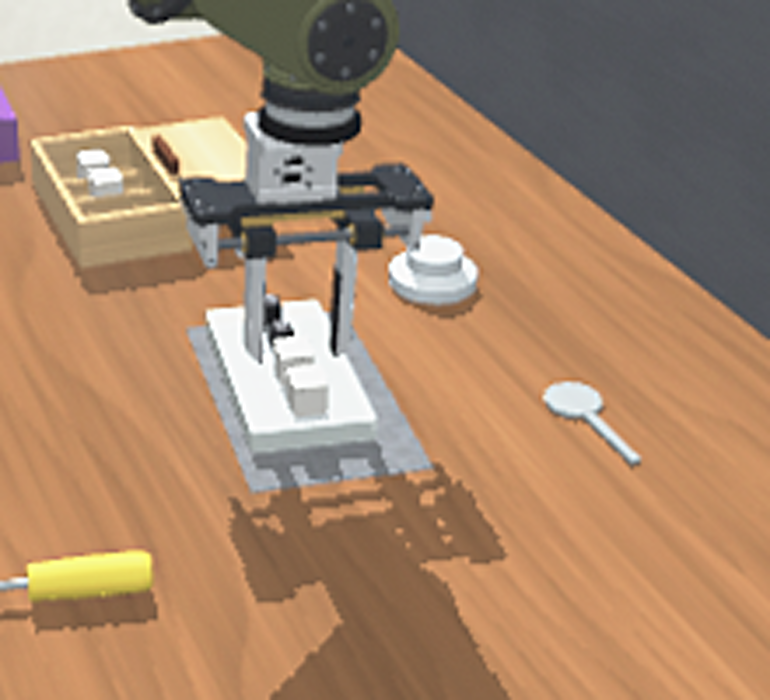

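```bash
python3 -m jog '[[[-0.001,-0.005,-0.005],0],[[0,0,-0.002],0],[[0,0,0],0],[[0,0,0],0]]'; python3 -m jog '[[[0,0,0],0],[[0,0,0],0],[[0,0,0],0],[[0,0,0],0],[[0,0,0],0]]' 0.1;python3 gs.py g3c
```

```text
t: 34.6
ee_pos: [0.5494, -0.0094, -0.0018]
tcp_rot: [[0.991, -0.13, -0.039], [-0.132, -0.991, -0.037], [-0.034, 0.041, -0.999]]
contact_force: [0.1, -0.2, -0.1]
gripper_width: 0.0563
t: 35.1
ee_pos: [0.5493, -0.0094, -0.0015]
tcp_rot: [[0.991, -0.13, -0.039], [-0.132, -0.991, -0.037], [-0.034, 0.042, -0.999]]
contact_force: [-1.0, 0.3, 1.8]
gripper_width: 0.026
35.15 [ 0.54925848 -0.00940212 -0.00150498] [-2.3 -0.4  2.1] 0.025987290669113615 -7.571224159720273
[279.0151483  374.53461733]
[327.18856958 370.10699552]
```

View pics/g3c.png

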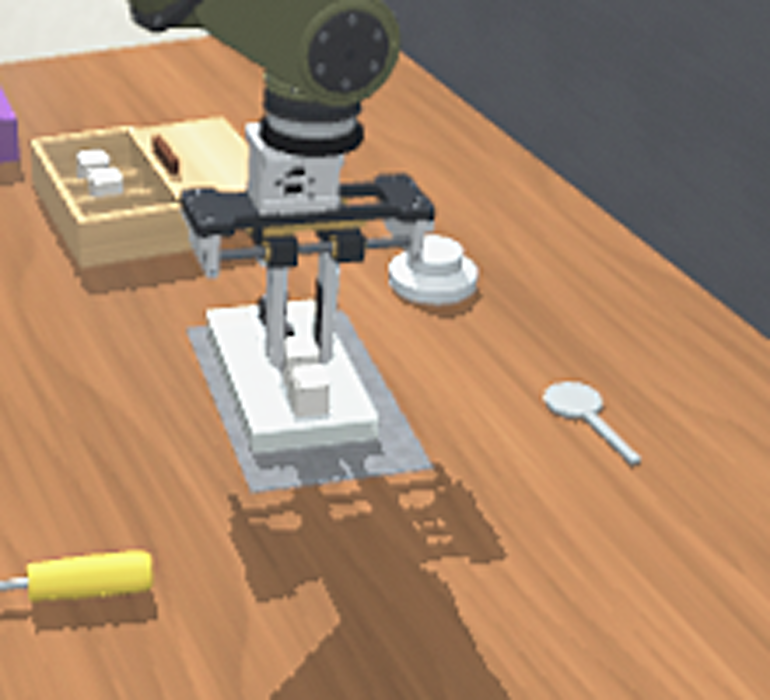

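```bash
python3 -m jog '[[[0,0,0.015],0],[[0,0,0.03],0],[[0,0,0.03],0],[[0,0,0.02],0],[[0,0,0],0]]'; python3 gs.py g3d
```

```text
t: 35.65
ee_pos: [0.5493, -0.0093, 0.1006]
tcp_rot: [[0.991, -0.13, -0.037], [-0.132, -0.991, -0.037], [-0.032, 0.041, -0.999]]
contact_force: [0.2, -0.9, -0.8]
gripper_width: 0.0257
35.7 [ 0.54873941 -0.00926758  0.099104  ] [-0.9 -0.4  0.1] 0.025920425450692976 -7.5639954721909355
[281.26038683 258.04293994]
[331.26960846 254.19906275]
```

View pics/g3d.png

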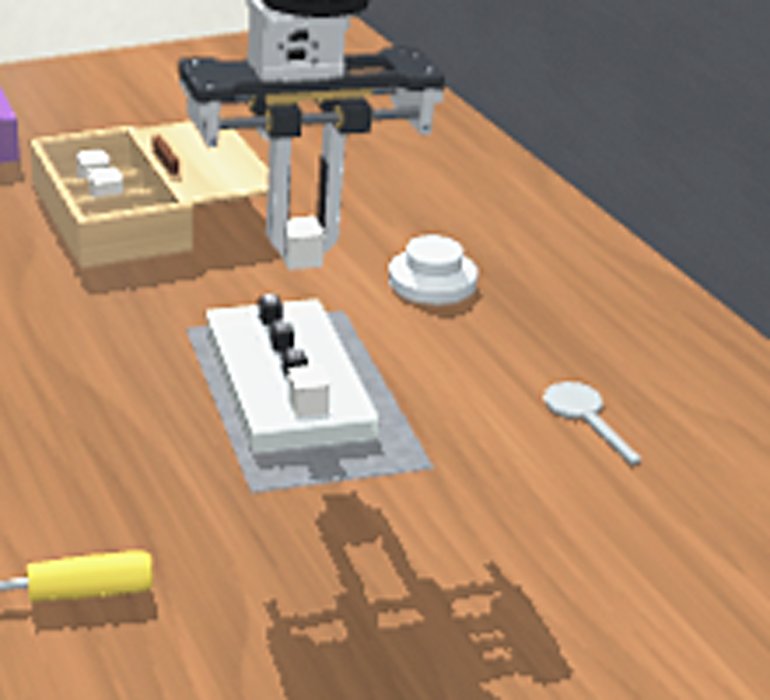

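```bash
python3 -m jog '[[[-0.004,0.03,0],0.012],[[-0.005,0.04,0],0.012],[[-0.005,0.04,0],0.012],[[-0.005,0.04,0],0.012],[[-0.005,0.04,0],0.012],[[-0.005,0.04,0],0.012],[[-0.005,0.04,0],0.012],[[-0.004,0.04,0],0.012],[[0,0,0],0],[[0,0,0],0]]'; python3 bx.py p3a
```

```text
t: 36.7
ee_pos: [0.5029, 0.3105, 0.0889]
tcp_rot: [[0.998, -0.033, -0.047], [-0.035, -0.998, -0.045], [-0.045, 0.047, -0.998]]
contact_force: [-0.2, -1.1, 0.5]
gripper_width: 0.0258
36.8 [0.50333325 0.30967539 0.0893245 ] [-0.38554224 -0.48019974  0.44277504] 0.02577746429284714 -2.084512221484962
```

```bash
python3 -m jog '[[[0.003,0.006,-0.02],0.01],[[0,0,-0.03],0],[[0,0,-0.02],0],[[0,0.002,-0.01],0],[[0,0,0],0],[[0,0,0],0]]'; python3 bx.py p3b;python3 ov.py p3b
```

```text
t: 37.4
ee_pos: [0.5091, 0.3118, 0.0081]
tcp_rot: [[0.998, -0.033, -0.045], [-0.035, -0.998, -0.044], [-0.043, 0.046, -0.998]]
contact_force: [-0.8, -0.3, 0.3]
gripper_width: 0.0259
37.5 [0.5091677  0.31215496 0.00844146] [-0.34461109  0.11466178 -0.37582819] 0.02597588600141901 -1.9655933878599172
```

View pics/p3bs.png

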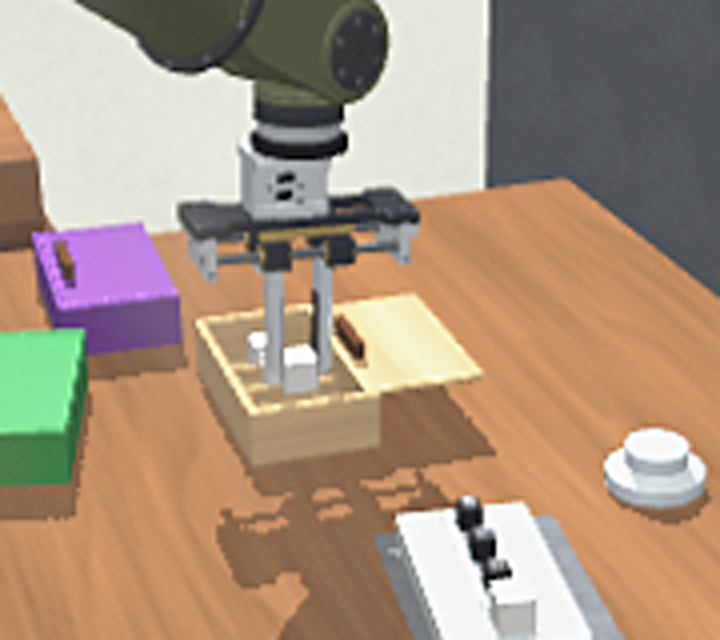

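```bash
python3 -m jog '[[[0,0,-0.01],0],[[0,0,-0.007],0],[[0,0,-0.001],0],[[0,0,0],0]]'; python3 -m jog '[[[0,0,0],0],[[0,0,0],0],[[0,0,0.02],0],[[0,0,0.04],0],[[0,0,0.03],0],[[0,0,0],0]]' 0.45; python3 bx.py p3c
```

```text
t: 37.9
ee_pos: [0.5099, 0.3125, -0.0095]
tcp_rot: [[0.999, -0.032, -0.042], [-0.034, -0.999, -0.042], [-0.04, 0.044, -0.998]]
contact_force: [-0.4, 0.2, -0.7]
gripper_width: 0.026
t: 38.5
ee_pos: [0.5092, 0.3123, 0.0836]
tcp_rot: [[0.999, -0.032, -0.043], [-0.034, -0.998, -0.043], [-0.041, 0.044, -0.998]]
contact_force: [0.6, -0.1, -0.2]
gripper_width: 0.0425
38.6 [0.50774518 0.31151167 0.07978623] [-0.03574175  0.74240907 -0.20429593] 0.04209068134573015 -1.949497733029163
```

View pics/p3cs.png

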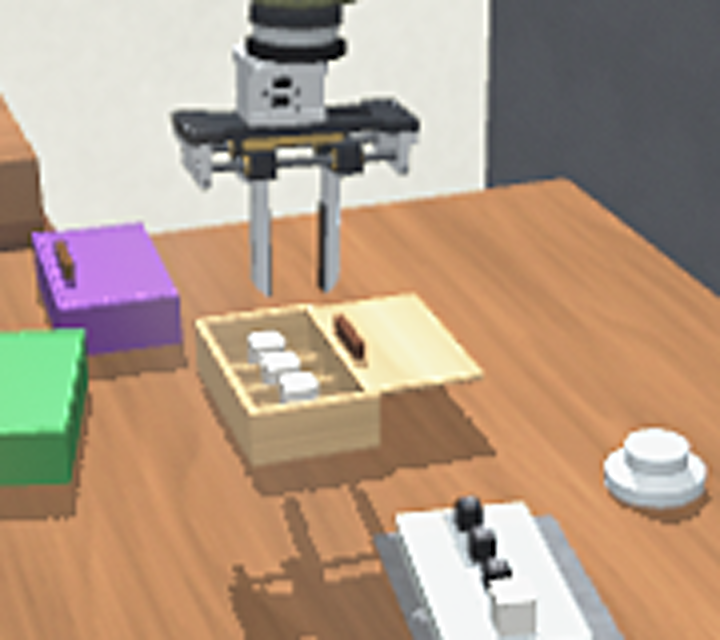

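Guards 1 to 3 are in a row at (266,345), (281,365) and (298,385). Now guard 4.

```bash
python3 -m jog '[[[0.003,-0.03,0.01],-0.01],[[0.004,-0.04,0.01],-0.012],[[0.004,-0.04,0],-0.012],[[0.004,-0.04,0],-0.012],[[0.004,-0.04,0],-0.012],[[0.004,-0.04,0],-0.012],[[0.004,-0.04,0],-0.012],[[0.003,-0.04,0],-0.012],[[0.002,-0.03,-0.01],-0.01],[[0,0,0],0]]' 0.6; python3 tz.py t10; python3 gs.py g4a
```

```text
t: 39.6
ee_pos: [0.5316, -0.0418, 0.0747]
tcp_rot: [[0.988, -0.135, -0.073], [-0.139, -0.989, -0.042], [-0.066, 0.052, -0.996]]
contact_force: [0.7, 0.9, -0.1]
gripper_width: 0.0567
39.65 [ 0.53183867 -0.04034223  0.07530094] -7.92571697540994
39.7 [ 0.53221473 -0.03909522  0.07598409] [ 0.   0.4 -0.5] 0.05630760116751262 -7.838791898048549
[254.53746102 309.2458427 ]
[346.0012537  304.38005014]
```

View pics/g4a.png

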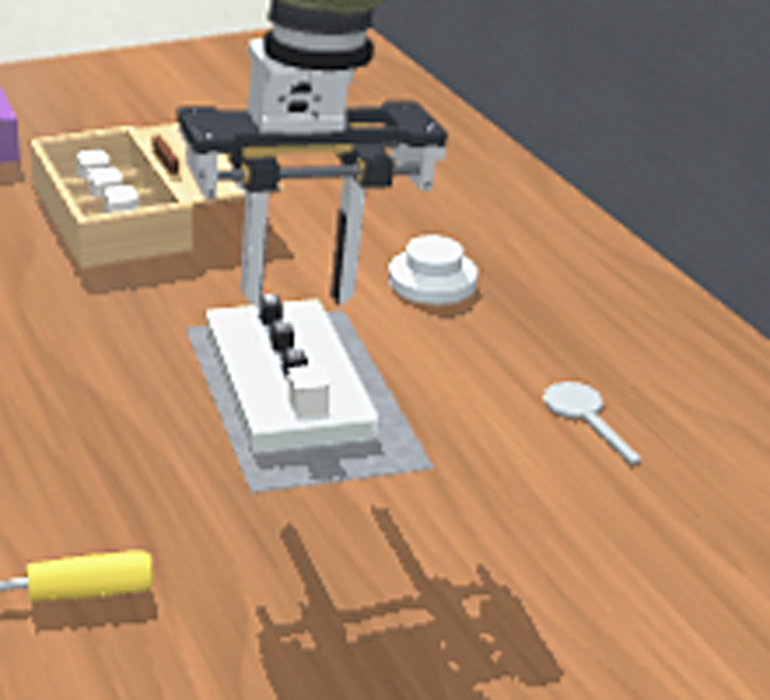

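```bash
python3 -m jog '[[[0.008,-0.01,-0.01],0],[[0,-0.002,-0.025],0],[[0,0,-0.015],0],[[0,0,0],0],[[0,0,0],0]]'; python3 gs.py g4b
```

```text
t: 40.2
ee_pos: [0.5405, -0.0452, 0.0241]
tcp_rot: [[0.989, -0.126, -0.072], [-0.129, -0.991, -0.042], [-0.066, 0.051, -0.997]]
contact_force: [0.1, -0.7, -0.2]
gripper_width: 0.0564
40.25 [ 0.5404924  -0.04521327  0.02417574] [ 0.3 -0.2 -0.1] 0.05650771186598308 -7.426013194033789
[267.15676468 372.78561569]
[356.8464291 366.8955869]
```

View pics/g4b.png

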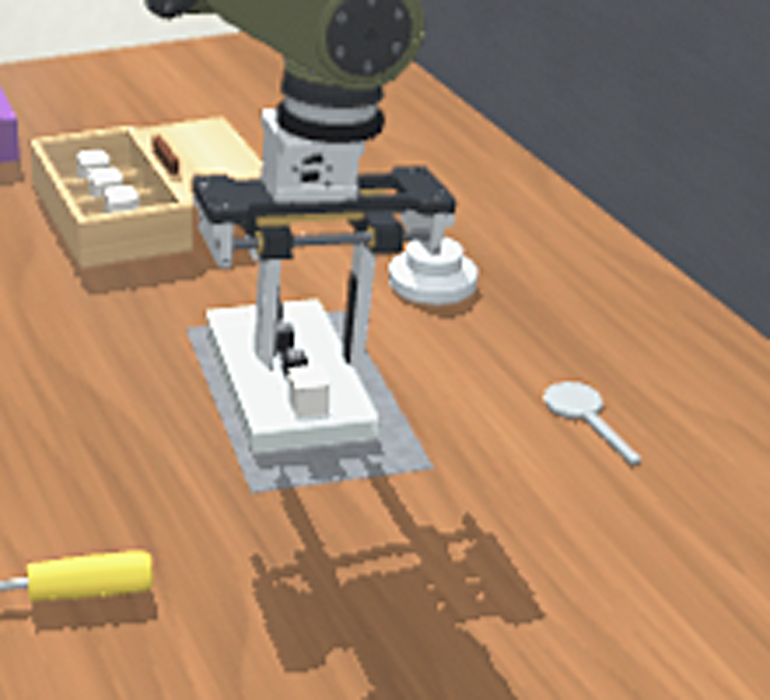

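```bash
python3 -m jog '[[[-0.001,-0.006,-0.012],0],[[-0.001,0,-0.009],0],[[0,0,-0.003],0],[[0,0,0],0],[[0,0,0],0]]'; python3 gs.py g4c
```

```text
t: 40.75
ee_pos: [0.539, -0.0511, -0.0003]
tcp_rot: [[0.99, -0.125, -0.069], [-0.128, -0.991, -0.042], [-0.063, 0.051, -0.997]]
contact_force: [-0.5, -0.4, 0.6]
gripper_width: 0.0565
40.8 [ 5.39066137e-01 -5.11063168e-02 -2.23425720e-04] [-0.6  0.4  0. ] 0.05625616316657999 -7.372247160212939
[267.93336008 405.4756028 ]
[356.80956718 398.9873505 ]
```

View pics/g4c.png

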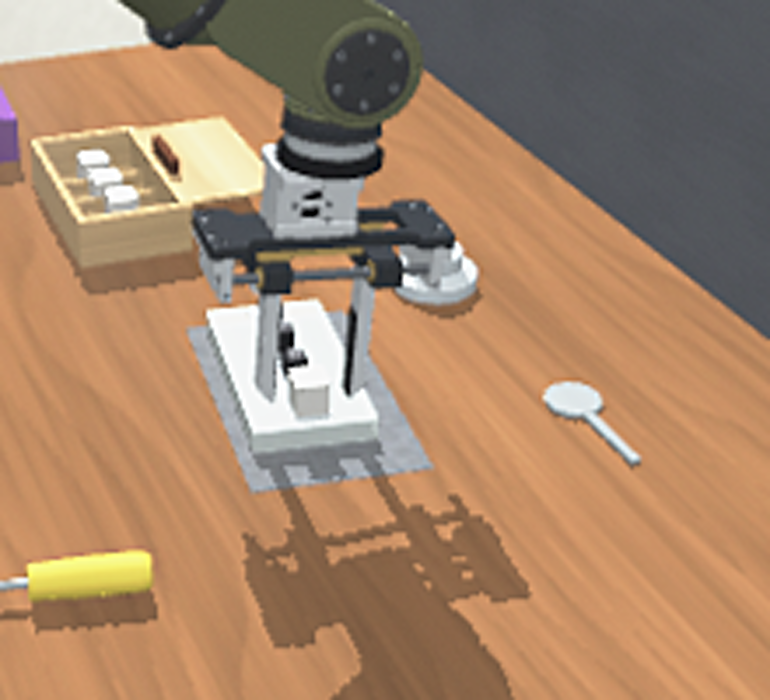

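```bash
python3 -m jog '[[[0,0,-0.001],0],[[0,0,0],0],[[0,0,0],0],[[0,0,0],0],[[0,0,0],0]]' 0.1|tail -2; python3 -m jog '[[[0,0,0.015],0],[[0,0,0.03],0],[[0,0,0.03],0],[[0,0,0.02],0],[[0,0,0],0]]'; python3 gs.py g4d
```

```text
contact_force: [-0.3, 0.2, -0.0]
gripper_width: 0.0263
t: 41.8
ee_pos: [0.539, -0.051, 0.1017]
tcp_rot: [[0.99, -0.125, -0.067], [-0.128, -0.991, -0.042], [-0.061, 0.051, -0.997]]
contact_force: [0.0, -0.6, -0.4]
gripper_width: 0.0259
41.85 [ 0.53845744 -0.05095653  0.10023649] [ 0.7  0.8 -0.6] 0.025974481034671332 -7.370439736020121
[290.35674303 285.09734203]
[341.83641447 282.20436847]
```

View pics/g4d.png

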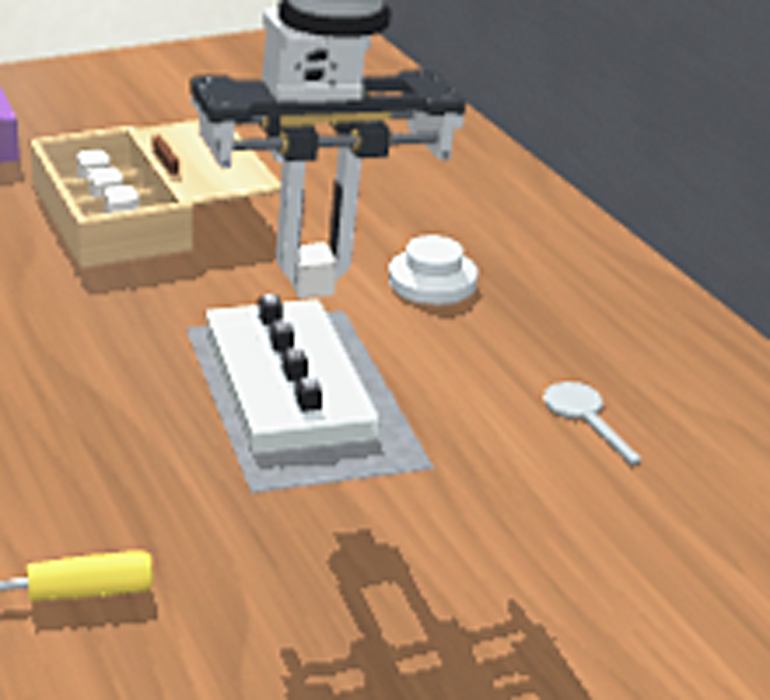

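```bash
python3 -m jog '[[[-0.003,0.03,0],0.012],[[-0.004,0.04,0],0.012],[[-0.004,0.04,0],0.012],[[-0.004,0.04,0],0.012],[[-0.004,0.04,0],0.012],[[-0.004,0.04,0],0.012],[[-0.004,0.04,0],0.012],[[-0.003,0.04,0],0.012],[[0,0,0],0],[[0,0,0],0]]'; python3 bx.py p4a
```

```text
t: 42.85
ee_pos: [0.5002, 0.2689, 0.0905]
tcp_rot: [[0.997, -0.027, -0.078], [-0.032, -0.998, -0.053], [-0.076, 0.056, -0.996]]
contact_force: [-0.3, -0.8, -0.5]
gripper_width: 0.0263
42.95 [0.50056119 0.26808706 0.09090263] [-0.24574156 -0.16425034 -0.32571267] 0.026001665870370106 -1.9037726965044177
```

```bash
python3 -m jog '[[[0.003,0.004,-0.02],0],[[0,0,-0.03],0],[[0,0,-0.02],0],[[0,0.002,-0.01],0],[[0,0,0],0],[[0,0,0],0]]'; python3 bx.py p4b
```

```text
t: 43.55
ee_pos: [0.5059, 0.2682, 0.0096]
tcp_rot: [[0.996, -0.038, -0.076], [-0.042, -0.998, -0.052], [-0.074, 0.055, -0.996]]
contact_force: [-0.5, -0.5, 0.3]
gripper_width: 0.0265
43.65 [0.50601039 0.2684801  0.00989297] [-0.59014452  0.87930085 -0.3960814 ] 0.026121723344269265 -2.3757919603521147
```

View pics/p4bs.png

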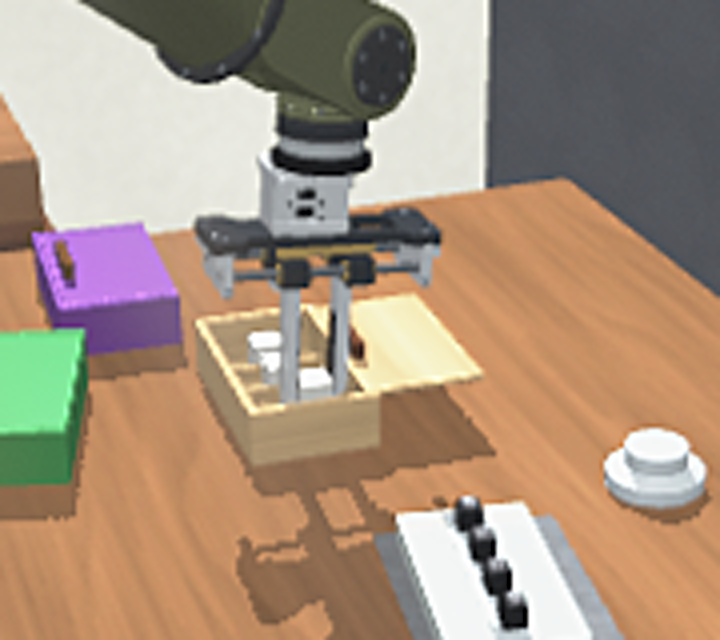

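```bash
python3 -m jog '[[[0,0,-0.01],0],[[0,0,-0.008],0],[[0,0,0],0]]'; python3 -m jog '[[[0,0,0],0],[[0,0,0],0],[[0,0,0.02],0],[[0,0,0.04],0],[[0,0,0.03],0],[[0,0,0],0]]' 0.45; python3 bx.py p4c
```

```text
t: 43.95
ee_pos: [0.5068, 0.2688, -0.008]
tcp_rot: [[0.997, -0.038, -0.073], [-0.041, -0.998, -0.05], [-0.071, 0.053, -0.996]]
contact_force: [0.2, -0.2, -1.3]
gripper_width: 0.0259
t: 44.55
ee_pos: [0.5059, 0.2686, 0.0849]
tcp_rot: [[0.997, -0.037, -0.074], [-0.041, -0.998, -0.051], [-0.072, 0.054, -0.996]]
contact_force: [-0.1, 0.3, 0.2]
gripper_width: 0.0424
44.65 [0.50448896 0.26793833 0.08124189] [-0.32496369  0.14028784 -0.84087273] 0.0421454810972817 -2.3638509607108333
```

View pics/p4cs.png

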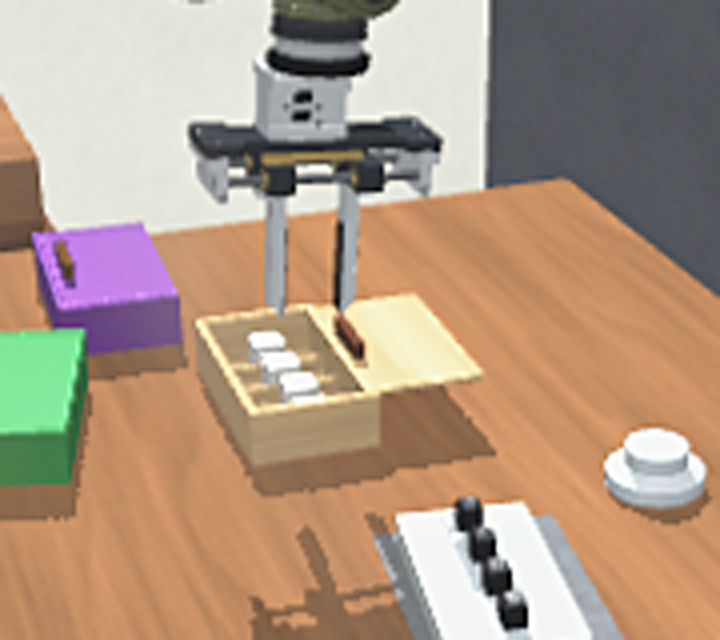

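View pics/p4ct.png

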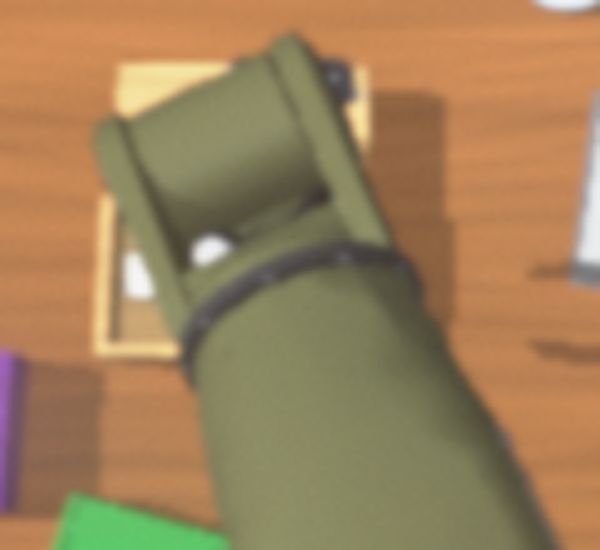

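All four guards are down, guard 4 at (300,400) just behind the near wall. Now I'll close the lid from the far side of the rib.

```bash
python3 -m jog '[[[0.03,0.025,0.01],0],[[0.04,0.03,0],0],[[0.03,0.014,0],0],[[0.005,0,0],0],[[0,0,-0.02],0],[[0,0,0],0],[[0,0,0],0]]' 0; python3 bx.py c1
```

```text
t: 45.35
ee_pos: [0.6067, 0.3362, 0.0588]
tcp_rot: [[0.995, -0.036, -0.095], [-0.042, -0.997, -0.061], [-0.093, 0.065, -0.994]]
contact_force: [0.5, -0.4, 0.9]
gripper_width: 0.0002
45.45 [0.60665965 0.33616908 0.05901682] [ 0.35992956  0.41706617 -0.2564538 ] 0.0005792290452020155 -2.4190340851003387
```

View pics/c1s.png

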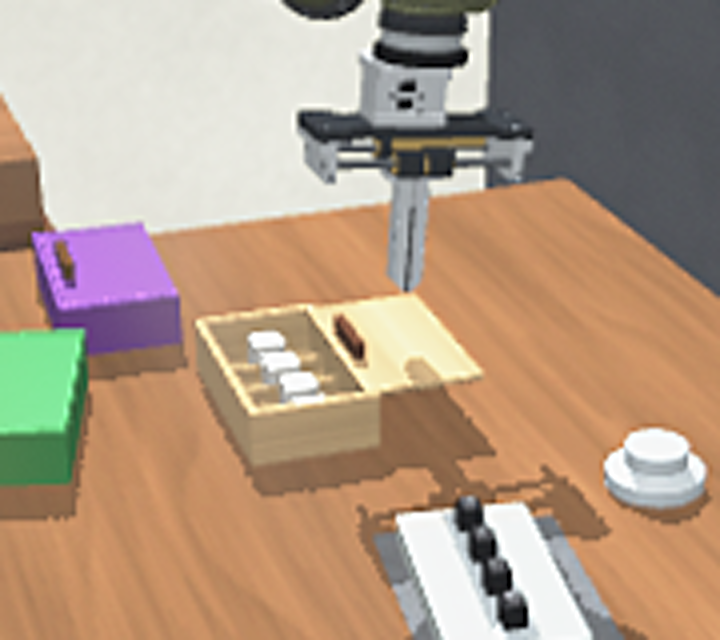

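```bash
python3 -m jog '[[[0,0,-0.02],0],[[0,0,-0.01],0],[[0,0,-0.002],0],[[0,0,0],0],[[0,0,0],0]]'; python3 bx.py c2
```

```text
t: 45.95
ee_pos: [0.6075, 0.3366, 0.0308]
tcp_rot: [[0.995, -0.036, -0.09], [-0.042, -0.997, -0.059], [-0.088, 0.062, -0.994]]
contact_force: [-0.9, 0.4, -0.4]
gripper_width: 0.0003
46.05 [0.60758937 0.33661719 0.03088047] [-0.62073283  0.03090983 -0.17107631] 0.0008457764553395709 -2.403109258063354
```

View pics/c2s.png

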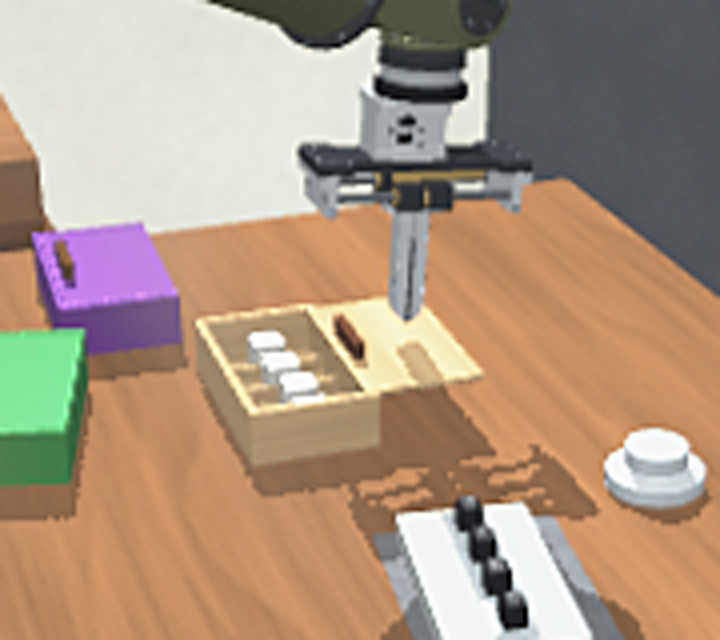

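```bash
python3 -m jog '[[[0,0,-0.007],0],[[-0.01,0,0],0],[[-0.012,0,0],0],[[-0.012,0,0],0],[[-0.012,0,0],0],[[-0.012,0,0],0],[[-0.012,0,0],0],[[0,0,0],0]]'; python3 bx.py c3
```

```text
t: 46.85
ee_pos: [0.5368, 0.3371, 0.023]
tcp_rot: [[0.996, -0.037, -0.085], [-0.042, -0.998, -0.056], [-0.083, 0.06, -0.995]]
contact_force: [0.2, 0.2, 0.6]
gripper_width: 0.0004
46.95 [0.53774242 0.33690083 0.02294992] [-0.86771763 -0.06359633  0.7132078 ] 0.0004630040942383341 -2.458569626307572
```

View pics/c3s.png

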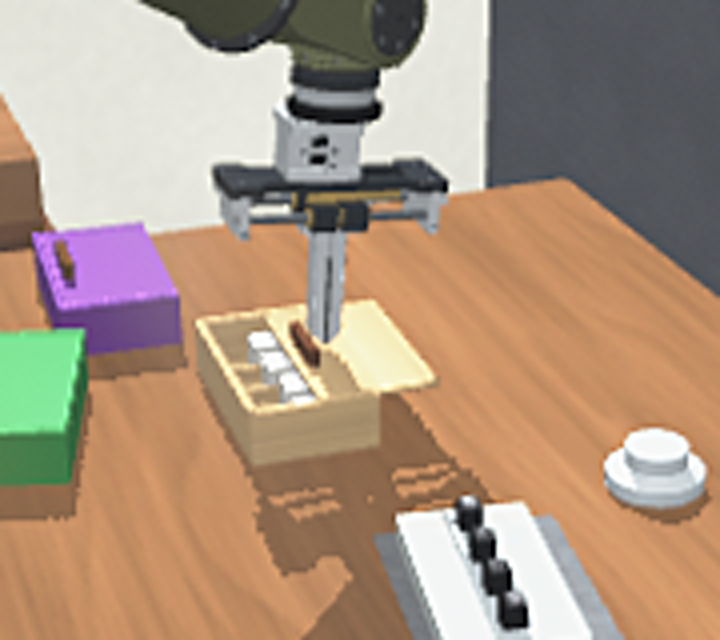

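The lid is closing, with the rib now at px (305,343). I'll continue to the stop.

```bash
python3 -m jog '[[[-0.01,0,0],0],[[-0.012,0,0],0],[[-0.012,0,0],0],[[-0.008,0,0],0],[[0,0,0],0]]';  python3 -m jog '[[[-0.005,0,0],0],[[-0.004,0,0],0],[[0,0,0],0]]'
```

```text
t: 47.45
ee_pos: [0.4957, 0.3373, 0.023]
tcp_rot: [[0.996, -0.04, -0.082], [-0.044, -0.998, -0.054], [-0.08, 0.057, -0.995]]
contact_force: [-1.1, -0.2, 0.6]
gripper_width: 0.0006
t: 47.75
ee_pos: [0.4867, 0.3372, 0.023]
tcp_rot: [[0.996, -0.04, -0.082], [-0.045, -0.998, -0.054], [-0.079, 0.057, -0.995]]
contact_force: [0.1, 0.2, 0.7]
gripper_width: 0.0005
```

```bash
python3 -m jog '[[[-0.005,0,0],0],[[-0.004,0,0],0],[[0,0,0],0]]'; python3 bx.py c4
```

```text
t: 48.05
ee_pos: [0.4832, 0.3373, 0.0249]
tcp_rot: [[0.997, -0.042, -0.069], [-0.045, -0.998, -0.05], [-0.066, 0.053, -0.996]]
contact_force: [-0.9, -0.1, -0.5]
gripper_width: 0.0002
48.15 [0.48266048 0.33733582 0.02464365] [ 5.99052431 -0.07286512  4.23339382] 0.000774183615933247 -2.599074148744206
```

View pics/c4s.png

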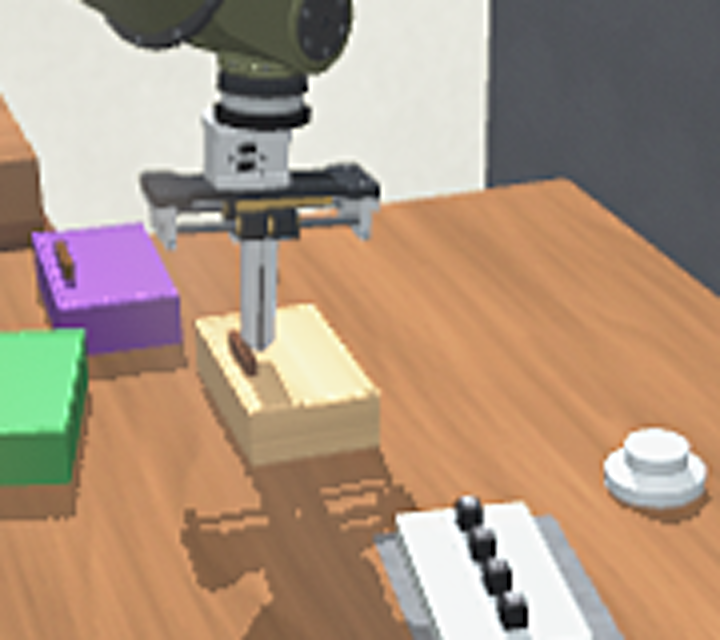

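The lid is flush, with the rib at px (243,353) and 6 N at the stop. Now I'll re-centre the tray by pushing its +y end.

```bash
python3 -m jog '[[[0.01,0,0.005],0],[[0,0,0.04],0],[[0.01,0,0.03],0],[[0.016,-0.04,0],-0.03],[[0.016,-0.04,0],-0.03],[[0.016,-0.04,0],-0.03],[[0.016,-0.04,0],-0.02],[[0,0,0],0],[[0,0,0],0]]' 0.75; python3 tz.py t11;  python3 gs.py q1
```

```text
t: 49.05
ee_pos: [0.568, 0.1704, 0.1022]
tcp_rot: [[0.985, -0.152, -0.087], [-0.157, -0.987, -0.044], [-0.079, 0.057, -0.995]]
contact_force: [-0.9, 0.0, -1.2]
gripper_width: 0.0683
49.1 [0.56801638 0.17057296 0.10219034] -9.021878747555885
49.15 [0.56777947 0.17129943 0.10219015] [-0.4  0.4  0.5] 0.07059220082053298 -8.958013994768509
[192.34807173 150.78758613]
[290.03638403 149.79218549]
```

View pics/t11.png

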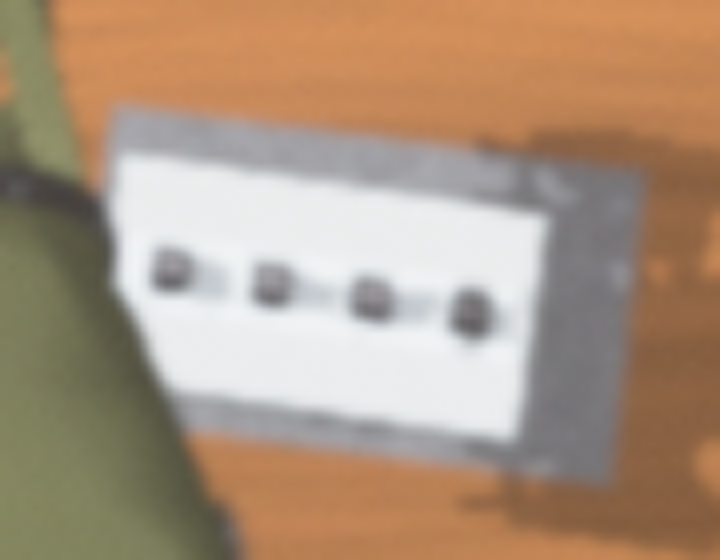

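View pics/q1.png

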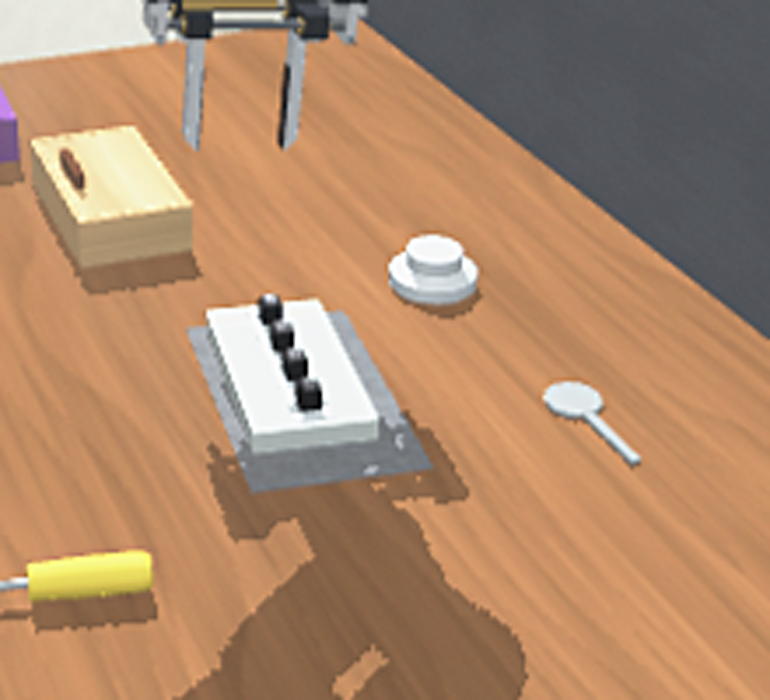

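```bash
python3 -m jog '[[[0.003,-0.005,-0.03],0.02],[[0,0,-0.035],0],[[0,0,-0.03],0],[[0,0,-0.015],0],[[0,0,0],0],[[0,0,0],0]]';  python3 gs.py q2
```

```text
t: 49.75
ee_pos: [0.5697, 0.1728, -0.0092]
tcp_rot: [[0.989, -0.121, -0.083], [-0.125, -0.991, -0.046], [-0.077, 0.056, -0.995]]
contact_force: [-0.4, -0.3, -0.2]
gripper_width: 0.0703
49.8 [ 0.56977379  0.17278163 -0.00905068] [ 0.3  0.4 -0.1] 0.07036575860366621 -7.229767331406064
[194.93109049 269.17946363]
[287.8823934  265.25534071]
```

View pics/q2.png

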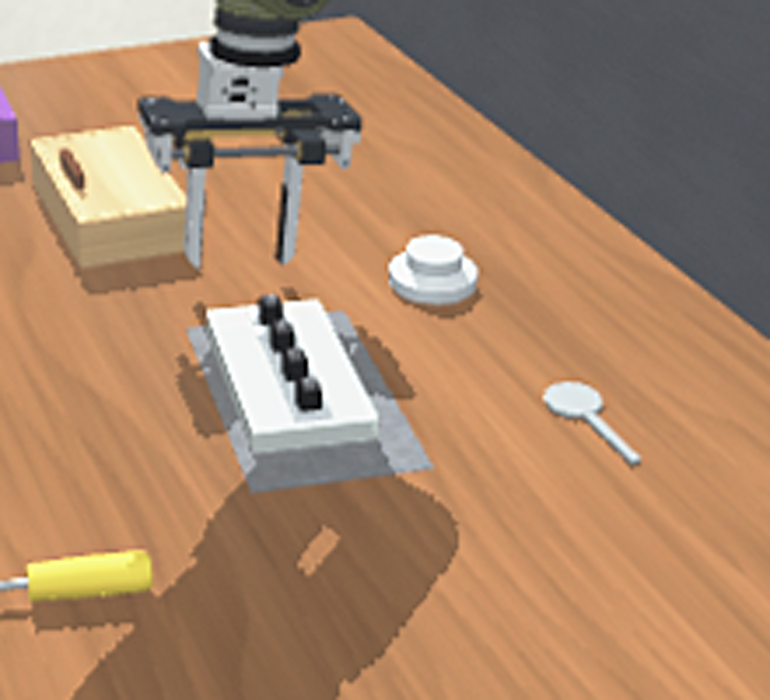

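```bash
python3 -m jog '[[[0,0,-0.009],-0.012],[[0,0,-0.002],0],[[0,-0.012,0],0],[[-0.001,-0.012,0],0],[[-0.001,-0.012,0],0],[[0,-0.012,0],0],[[0,-0.01,0],0],[[0,0,0],0],[[0,0,0],0]]';  python3 gs.py q3; python3 tz.py t12
```

```text
t: 50.7
ee_pos: [0.5696, 0.1088, -0.0168]
tcp_rot: [[0.988, -0.137, -0.078], [-0.14, -0.989, -0.043], [-0.071, 0.053, -0.996]]
contact_force: [-0.9, 2.0, -0.4]
gripper_width: 0.0706
50.75 [ 0.56956141  0.10899258 -0.01685536] [ 0.9  0.2 -0.5] 0.07038926123484082 -8.076870118748994
[220.72288122 312.86863794]
[317.06344893 308.43480352]
50.8 [ 0.56955102  0.10926249 -0.01686555] -8.046498510221287
```

View pics/q3.png

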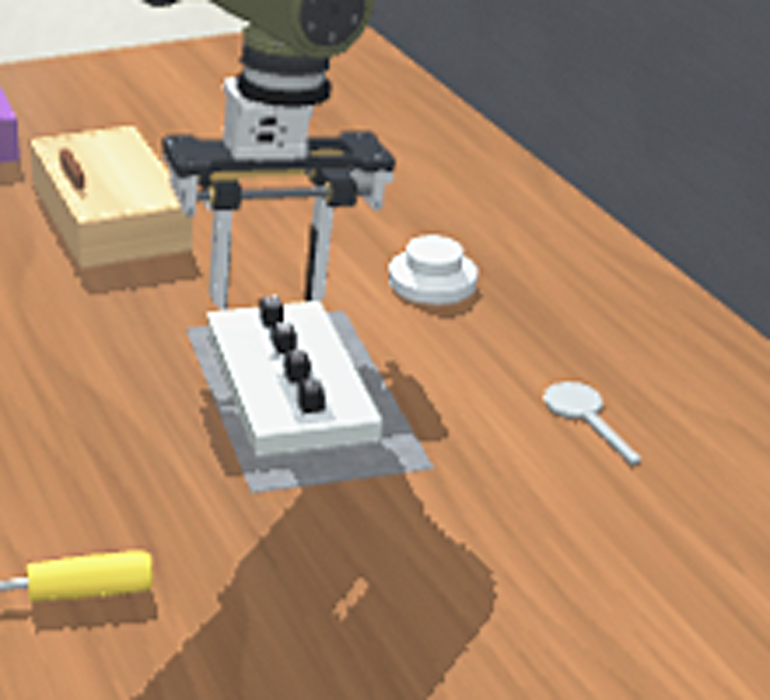

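```bash
python3 -m jog '[[[-0.001,-0.007,0],0],[[-0.001,-0.007,0],0],[[0,-0.002,0],0],[[0,0,0],0],[[0,0,0],0]]';  python3 gs.py q4; python3 tz.py t13
```

```text
t: 51.3
ee_pos: [0.5674, 0.0935, -0.0169]
tcp_rot: [[0.988, -0.135, -0.077], [-0.138, -0.99, -0.042], [-0.07, 0.052, -0.996]]
contact_force: [1.0, 2.6, -0.3]
gripper_width: 0.0702
51.35 [ 0.56743461  0.09350969 -0.01686417] [-0.7  2.1 -0.3] 0.07045143618438443 -7.953730695307441
[224.92622181 322.5165211 ]
[322.18700679 317.76675893]
51.4 [ 0.56740096  0.09352344 -0.01688796] -7.950790669870027
```

View pics/t13.png

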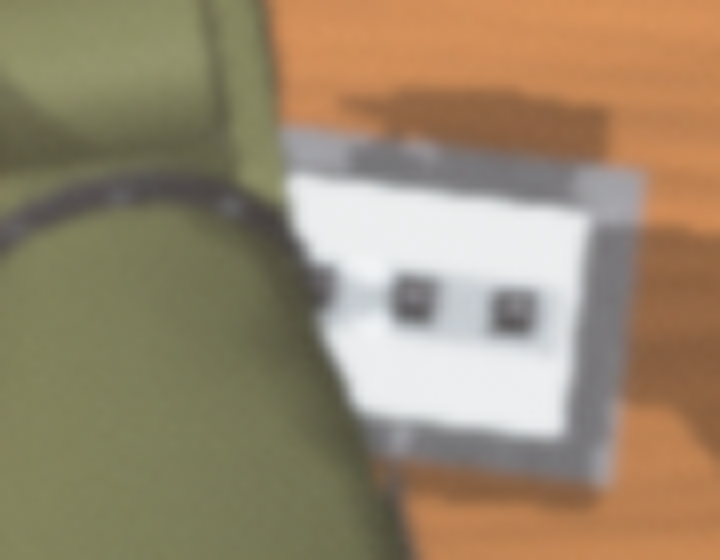

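View pics/q4.png

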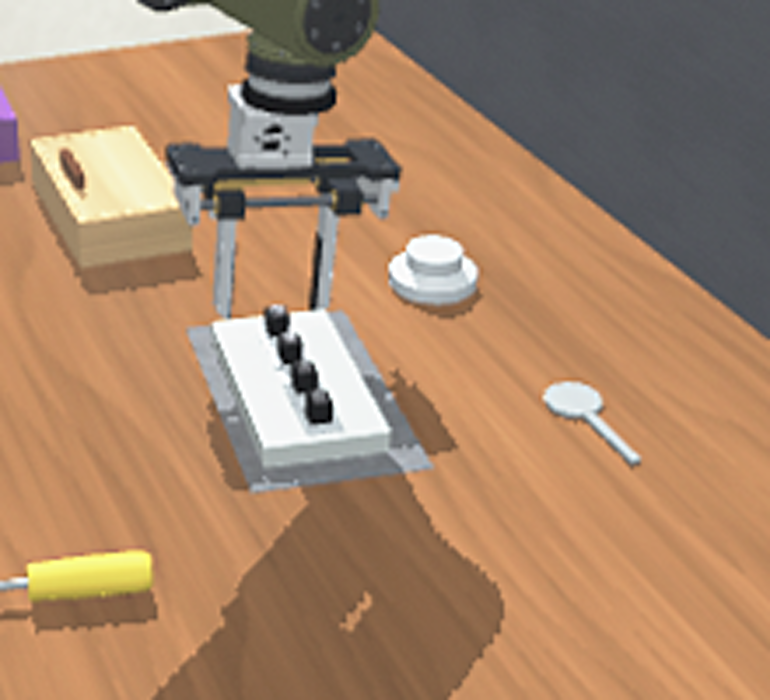

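```bash
python3 -m jog '[[[0.002,0.015,0],0],[[0.003,0.03,0],0],[[0,0.02,0.03],0],[[0,0,0.04],0],[[0,0,0.04],0],[[0,0,0.04],0],[[-0.04,0,0.02],0],[[-0.04,0,0.02],0],[[-0.03,0,0],0],[[0,0,0],0]]'; python3 tz.py t14
```

```text
t: 52.4
ee_pos: [0.4569, 0.1681, 0.1795]
tcp_rot: [[0.988, -0.131, -0.078], [-0.135, -0.99, -0.046], [-0.072, 0.056, -0.996]]
contact_force: [0.9, -0.4, 0.8]
gripper_width: 0.0705
52.45 [0.45849685 0.16821354 0.17985742] -7.77933584703255
```

View pics/t14.png

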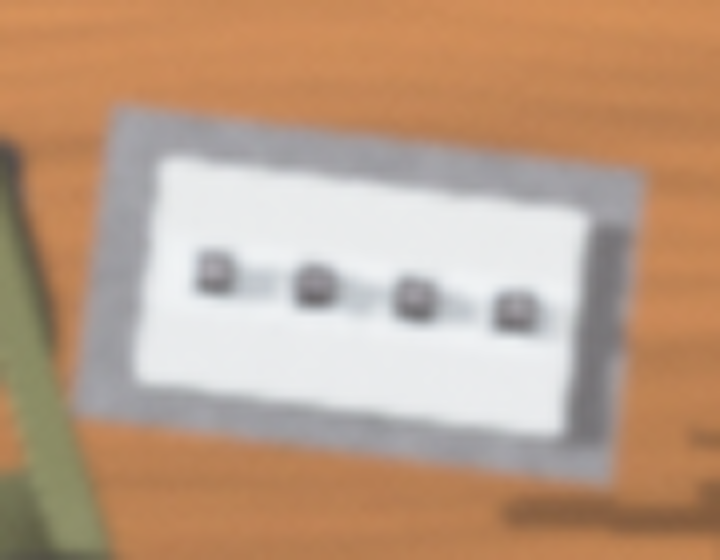

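```bash
python3 tp.py 160 157 590 211 565 438; python3 -m jog '[[[0,-0.04,0],0],[[0,-0.04,0],0],[[0,-0.04,0],0],[[0,-0.04,0],0],[[0,-0.04,0],0],[[0,-0.04,0],0],[[0,-0.04,0],0],[[0,-0.04,0],0],[[0,0,0],0],[[0,0,0],0]]'
python3 - <<'E'
from h import *
im=viewer.get_image('top'); cv2.imwrite('pics/f1.png',im[:,:,::-1]); cv2.imwrite('pics/f1b.png',cv2.resize(im[165:230,215:290,::-1],None,fx=8,fy=8,interpolation=cv2.INTER_CUBIC))
for l,z in(('clamp',.017),('mirror',.005),('screwdriver',.01)):
    r=viewer.regions_of('top',l)
    for q in r[:1]: print(l,q['p'],rect('top',q['pixels'],z))
E
```

```text
c [ 0.5518 -0.0045] yaw -7.868727186901083 mat off [-0.00566623 -0.00178377]
1 [0.5605 0.0579]
2 [0.5547 0.0163]
3 [ 0.549  -0.0253]
4 [ 0.5432 -0.0669]
t: 53.45
ee_pos: [0.4643, -0.1633, 0.178]
tcp_rot: [[0.989, -0.128, -0.08], [-0.132, -0.99, -0.047], [-0.073, 0.057, -0.996]]
contact_force: [-0.0, 1.3, -0.1]
gripper_width: 0.0704
clamp 0.76 ((729.8289794921875, 118.3219223022461), (71.39568328857422, 74.11936950683594), 45.14148712158203)
mirror 0.7 ((747.5516357421875, -119.49722290039062), (103.86876678466797, 39.18947219848633), 89.37507629394531)
```

View pics/f1.png

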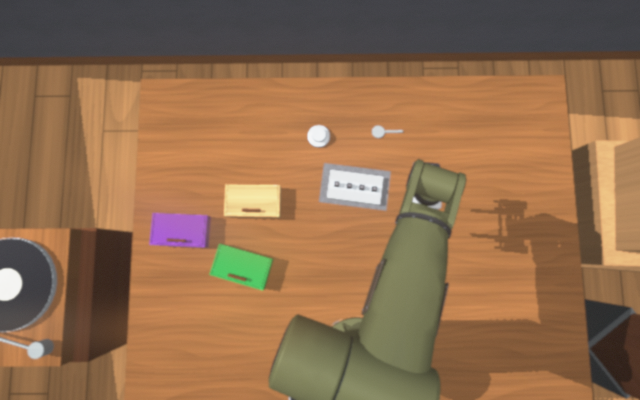

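View pics/f1b.png

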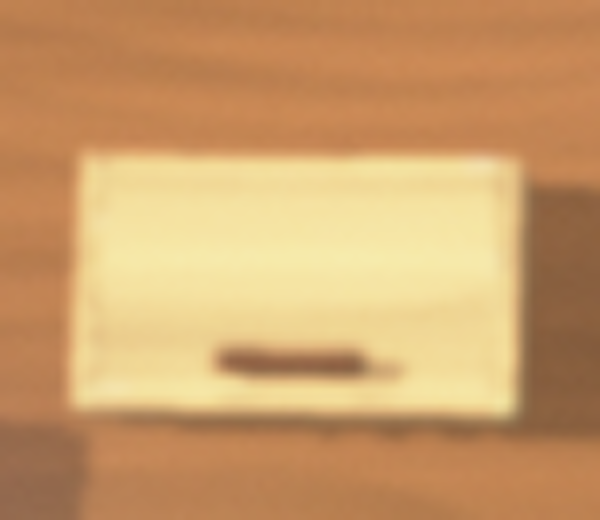

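The lid is flush with no slit left, its rib at zoom px (290,362). The tray lies square on the mat at (355,187), and the clamp and mirror are where they started. I'm handing in.

```bash
python3 -c "
from workcell import env
print(env.sense()['t'],env.sense()['contact_force']); print(env.sign_off())"
```

```text
53.65 [ 0.43842287 -0.25601982 -0.0801806 ]
the job is handed in; nothing more can be done
None
```

The job is done and handed in at 53.7 s. I pushed the tray onto the mat with its guards on, opened the lid, and put all four guards in compartments 1 to 4 of the bamboo box. I then slid the lid shut against its stop.

**Last checks**
- **Tray:** the top camera put it about 6 mm from the mat's centre and within about half a degree of square.
- **Guards:** side pictures after each release showed the guard standing in its own compartment. Guard 4 was partly hidden behind the near wall.
- **Lid:** flush in the last picture, with no gap visible. I felt about 6 N at the stop.
- **Bystanders:** the clamp and mirror measured within 10 mm of their first fix. The screwdriver was under the arm in the last top picture, so I only have its unchanged position in the side views from just before.

**What went wrong or disagreed**
- **Height reading:** the reported tool height was about 30 mm too low. My first push passed over the tray, with the fingers astride the guards and no force felt. I found the offset by touching the table and corrected for it.
- **Tray knocked:** while I was placing guard 1, the tray was shoved about 2 cm. After closing the lid I pushed it back by its end.
- **Tool tilt:** the tool slowly tilted by up to about 0.11 rad during the run, with no visible effect on the placements.

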